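# Refit the dust extractor's filter cassette

### The arm

A 7-joint arm with a two-finger parallel gripper is mounted at the origin on the work surface. World frame = base frame: x ahead of the robot, y to its left, z up, the work surface at z = 0. Lengths are in m, angles in degrees, forces in N, time in s.
With the tool pointing down it reaches from about 0.425 to 0.95 m from the base axis. Payload 16.7 kg.
Tool frame: the origin (TCP) lies midway between the tips of the shut fingers; the grasp point (between the pads) lies 19 mm behind it (arm.grip_depth is the distance from the TCP to the grasp point, in m); z points along the fingers, y is the direction in which the jaws open and shut (so a half turn about z gives the same grasp; the last joint's range is limited). The gripper opens to 94 mm and grips with 3 to 60 N. Pads are 16 mm wide; open, the fingers measure 119 mm over their backs; the gripper's body (75 mm by 177 mm) begins 78 mm behind the grasp point.
Start: joints at [58.585, 24.414, 4.234, 92.017, -1.954, 63.644, -3.845], TCP at [0.262, -0.622, 0.171] pointing down, gripper open.
Joint ranges: [-163.25, 163.25], [-28.42, 122.38], [-70.27, 78.77], [12.13, 141.07], [-58.53, 238.53], [9.26, 117.41], [-156.51, 156.51]. Speed limits (degrees/s): [108.29, 108.29, 136.94, 136.94, 172.46, 172.46, 172.46].

### API

Orientations are given as a 3x3 rotation matrix whose columns are the frame's x, y, z axes.
In Python, from station import arm gives the robot as it stands. The module is installed in compiled form; this text tells all that it offers.
- The arm moves only by the tool servo_tool, never from a script. Its argument "motion" is a list of rows, each a list of 3 entries, a list of its own where there are three numbers: the shift along the tool's x, y, z as a fraction of full scale, then the turn, a rotation vector about the tool's x, y, z as a fraction of full scale, then the gripper command: -1 is shut, 1 is fully open, values between are in proportion. A call has 1 to 12 rows; each row shifts and turns the pose as measured when the row begins, along the tool's axes as they then stand; what a row does not reach is not made up. Full scale, the value 1, is 1 m for a shift and pi rad for a turn. A row lasts 1/10 s, in which the tool goes at most 50 mm and 8.59 degrees, less where a joint would pass 70% of its speed; a pose out of reach is approached as far as the arm can. A call with a number of a shift or a turn outside -1 to 1 is refused whole. A call with a gripper value outside its range is refused whole. The fingers move at their own pace and stop on an object; "squeeze" is the grip in N (left out, the last holds). Time passes only in rows, so rows that do not move let the fingers close. It gives the time, the measured TCP pose, the force and the opening at its end, in the units of the state.
- arm.state(): the state, without advancing time (a new reading comes with each control period).
- arm.get_image(name): name is "side" or "top"; returns a dict with "pixels" (384x512x3 uint8, red, green, blue), "mtx" (3x3 intrinsics, pixels), "k1" (the pictures are not rectified: a ray, as slopes to the right and down, at radius r is drawn at 1 + k1 r^2 times it, then the intrinsics apply), "R" (3x3) and "t" (3): a world point X has camera coordinates R X + t. Camera axes: x right, y down, z forward; pixel columns grow to the right and rows downward; lengths in m; the calibration is good to about 2 mm. A picture is of the moment at which its call begins. There is no depth.
- arm.hand_in(): hands the job in, once; it reports no verdict.
The state is a dict: "time_s": time; "qpos": joint angles; "dq": joint speeds; "effort": joint torques, N m; "eef_pos": TCP position; "tool_rot": TCP orientation; "force": force on the tool from outside, world axes, zero at the start; "wrist_torque": the same for the moment, N m; "grip_width": finger opening in m.
Only numpy, scipy, OpenCV 4.12 (cv2) and the standard library are available. Lean on these libraries where they do the work, as an engineer would, in place of code of your own. Each camera call takes 0.05 s, during which the arm holds its last target.

### The job

Fit the clean white filter cassette (not the grey used one) into the sloped bay of the blue dust extractor: tilt it so that one long edge goes under the metal lip at the top of the bay, then lay it down flat on the bay's floor. Then squeeze the two orange tabs of the latch together and, keeping them squeezed, turn the latch clockwise as far as it goes, so that its bar lies over the cassette; let go so that both tabs spring out again, and leave the other things on the bench where they are.

Things in the scene. Friction and masses are not known exactly. Their poses are not given: they have to be found in the camera images.
- cassette: Clean filter cassette, white with pale blue pleats: plate 90 (x) x 110 (y) x 10 mm, with a solid white rib handle in the middle of its top, 12 thick (x), 60 long (y), from 10 to 50 mm above the underside. About 0.16 kg. Origin at the centre of the underside, z up out of the handle. A half turn about z makes no difference. Lies flat on the bench at the start.
- extractor: The blue dust extractor, fixed to the bench, 150 mm wide. Origin under the bay's centre at bench level, z up, x level, away from the robot. Its sloping face runs from bay x = -127 to 62 mm; behind it a motor box, 96 mm high with a low round duct collar to 112 mm, covers x from 64 to 124 mm.
- filter_bay: Open bay in the extractor's sloping face, floor 95 (x) x 115 mm (y), 10 deep: the casing face is at z = 10. Origin: centre of the bay floor, about 92 mm above the bench; z square to the floor, outwards; x up the slope (25 degrees, rising away from the robot, heading within 0.35 rad of +x); y left. Laid flat in it, the cassette's plate is flush with the casing and has 2.5 mm play all round.
- lip_edge (a point): Middle of the lower edge of the aluminium lip over the bay's upper end, at (33.5, 0, 16) mm in the bay frame. Same axes as the bay. The lip is 4 mm thick, its underside at z = 16 mm in the bay frame, 150 mm long in y, and covers bay x from 33.5 to 62. The mouth left open is 81 mm long, so the 90 mm cassette enters only tilted, its upper 110 mm edge first under the lip.
- old_cassette: Used cassette of the same shape and size, grey frame with brown media, lying flat on the bench: leave it alone. Origin at the centre of its underside.
- latch_hub (a point): Latch axis where it meets the casing face: (-81.5, 0, 10) mm in the bay frame. z along the axis, square to the sloping face, outwards; x along the black bar (yellow end; reaches 52 mm, 14 wide, 2 to 7 above the face); the frame turns with the latch. Black disc 48 across, 6 high. Two orange tabs at y = +-20 mm, 6 thick, 20 wide (x), 6 to 40 mm high; 46 mm over their outer faces at rest.
- latch (a joint): Turn of the latch in rad: 0 = open (bar off to the left, clear of the bay), 1.2 = locked (bar straight up the slope over the cassette's lower edge). Grows clockwise seen looking down on the face; stops at both ends. At either end steel keepers (6 mm high, 30 to 37 mm from the axis) block it unless both tabs are squeezed in over 3 mm; then it turns lightly (0.03 N m).
- tab_left (a joint): How far the orange tab at the latch's +y side is squeezed in towards the axis, in m: 0 = out, 0.005 = fully in. Spring: 3 N at rest, 8 N fully in. It springs out by itself at either end of the turn; between them it stays at least 3 mm in.
- tab_right (a joint): The same for the tab at the latch's -y side.
- bead_jar: Bystander: clear glass jar with metal cap, 56 mm across, 60 mm tall. Origin at its foot.
- flux_bottle: Bystander: small amber bottle, 44 mm across, 85 mm tall. Origin at its foot.
- mandrel: Bystander: upright steel ring mandrel, tapered, 170 mm tall on a 44 mm foot. Origin at its foot.
- bench_block: Bystander: polished steel bench block, 70 x 70 x 22 mm. Origin under its centre.
- hammer: Bystander: hammer lying on the bench, 240 mm long.
- brush: Bystander: bench brush lying on the bench, 170 mm long.
There are look-alikes about, which are no part of the job. Leave any purple or red look-alike of the cassette alone.

How it is judged:
By the outcome, as a careful person would: the job done as asked, in the order asked, and still so for the second after the job is handed in, with the robot touching nothing.
It also fails if it takes over 54 s, if anything falls off the work surface, if the arm or the gripper's body presses on something with over 40 N, if the wrist force passes 120 N, or if a joint passes its speed limit or range.

## Working session

There is one attempt and no reset: what is moved stays moved. The work goes in short steps, Python scripts to look and compute and a tool call to move; the robot and the scene stay as the last step left them, time stands still between calls to the robot, and variables do not carry over. Pictures are saved under pics/ and viewed, and the job is handed in when it is done.

Besides the shell and the picture viewer there is one more tool, called after "Emit:" in YAML: its name, and indented under it one key for each argument. servo_tool: Moves the arm, as the interface text tells. Its arguments: {"type":"object","properties":{"motion":{"type":"array","items":{"type":"array"}},"squeeze":{"type":"number"}},"required":["motion"]}

```bash
ls; mkdir -p pics
cat > h.py <<'E'
import numpy as np, cv2
from station import arm
def snap(name,fn):
    im=arm.get_image(name); p=im["pixels"]; cv2.imwrite(fn,cv2.cvtColor(p,cv2.COLOR_RGB2BGR)); 
    np.savez(f'{name}.npz',**{k:np.array(v) for k,v in im.items()})
    return im
E
python3 - <<'E'
from h import *
s=arm.state(); print({k:np.round(v,3).tolist() for k,v in s.items()})
for n in("side","top"):
    im=snap(n,f"pics/{n}0.png"); print(n,np.round(im["mtx"],1).tolist(),im["k1"],np.round(im["R"],3).tolist(),np.round(im["t"],3))
    C=-np.array(im["R"]).T@im["t"]; print(C)
E
```

```text
pics
{'time_s': 0.0, 'qpos': [58.583, 24.449, 4.231, 92.052, -1.955, 63.644, -3.846], 'dq': [-0.08, 0.008, -0.066, -0.004, 0.025, -0.005, -0.066], 'effort': [-0.0, -93.583, 3.666, -45.419, -0.049, 0.02, 0.0], 'eef_pos': [0.262, -0.622, 0.17], 'tool_rot': [[0.922, 0.388, -0.001], [0.388, -0.922, 0.001], [-0.0, -0.001, -1.0]], 'force': [-0.118, -0.502, 0.558], 'wrist_torque': [-0.039, 0.031, 0.007], 'grip_width': 0.094}
side [[472.4, 0.0, 256.6], [0.0, 472.4, 187.5], [0.0, 0.0, 1.0]] 0.04722012026453068 [[-0.875, -0.484, -0.009], [-0.356, 0.657, -0.665], [0.327, -0.578, -0.747]] [0.494 0.252 1.185]
[0.13370778 0.75841625 1.05732509]
top [[410.4, 0.0, 253.3], [0.0, 410.4, 187.7], [0.0, 0.0, 1.0]] -0.0761792399096861 [[-0.022, -1.0, 0.008], [-0.987, 0.021, -0.157], [0.156, -0.011, -0.988]] [0.024 0.555 1.083]
[0.3794064  0.02513184 1.15644101]
```

View pics/side0.png

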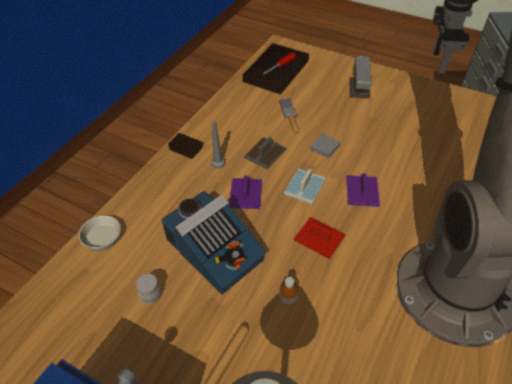

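View pics/top0.png

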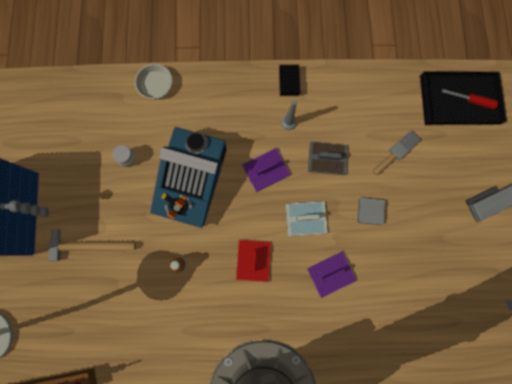

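The side view shows the white cassette at about (305,185), the old grey one at (265,152), and the extractor at (215,240) with its orange latch tabs at (233,250). In the top view they are at (307,219), (328,158), (190,178) and (178,206). I'll zoom in.

Run:
```python
from h import *
a=cv2.imread('pics/side0.png');b=cv2.imread('pics/top0.png')
c=cv2.resize(a[180:295,155:275],None,fx=5,fy=5,interpolation=cv2.INTER_CUBIC);cv2.imwrite('pics/s_ext.png',c)
c=cv2.resize(b[120:235,140:240],None,fx=5,fy=5,interpolation=cv2.INTER_CUBIC);cv2.imwrite('pics/t_ext.png',c)
c=np.hstack([cv2.resize(a[160:210,275:335],(480,400),interpolation=cv2.INTER_CUBIC),cv2.resize(b[195:240,280:334],(480,400)[::1],interpolation=cv2.INTER_CUBIC)])
cv2.imwrite('pics/cas.png',cv2.resize(c,(800,333)))
```

```text
(no output)
```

View pics/s_ext.png

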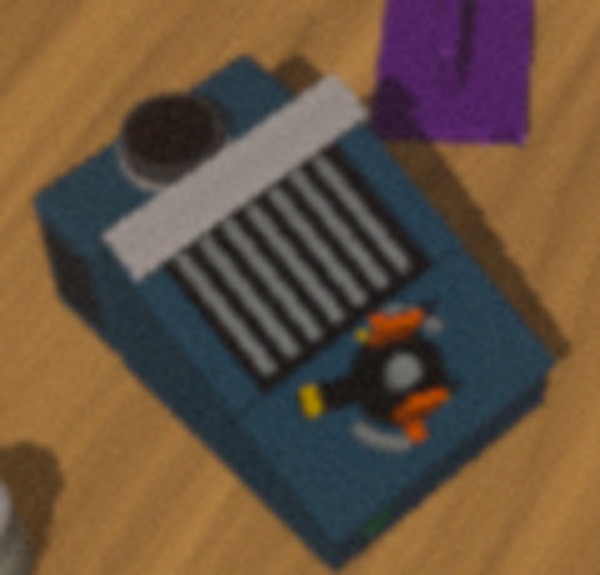

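View pics/t_ext.png

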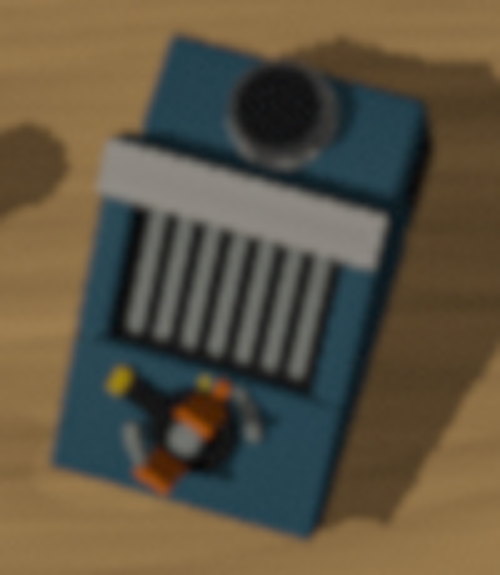

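View pics/cas.png

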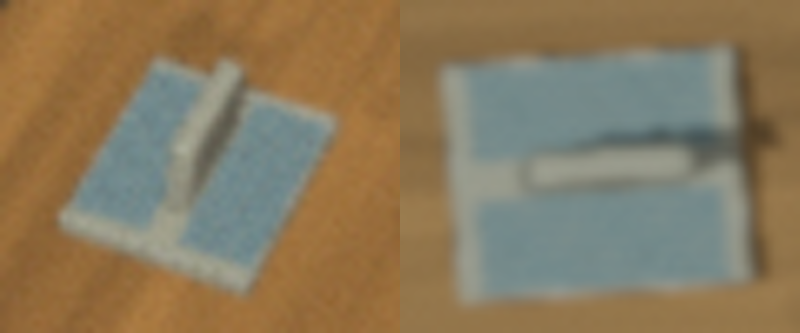

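```bash
cat >> h.py <<'E'
from scipy.optimize import least_squares
def cam(n):
    z=np.load(f'{n}.npz'); return {k:z[k] for k in z.files}
def proj(c,X):
    p=np.atleast_2d(X)@c['R'].T+c['t']; q=p[:,:2]/p[:,2:]; q=q*(1+c['k1']*(q**2).sum(1,keepdims=True))
    return q@c['mtx'][:2,:2].T+c['mtx'][:2,2]
def ray(c,uv):
    m=(np.atleast_2d(uv)-c['mtx'][:2,2])/np.array([c['mtx'][0,0],c['mtx'][1,1]])
    q=m.copy()
    for _ in range(20): q=m/(1+c['k1']*(q**2).sum(1,keepdims=True))
    d=np.c_[q,np.ones(len(q))]@c['R']; return -c['R'].T@c['t'],d
def onplane(c,uv,z):
    C,d=ray(c,uv); return C+d*((z-C[2])/d[:,2:])
def tri(cs,uvs):
    A=np.zeros((3,3));b=np.zeros(3)
    for c,uv in zip(cs,uvs):
        C,d=ray(c,uv);d=d[0]/np.linalg.norm(d[0]);P=np.eye(3)-np.outer(d,d);A+=P;b+=P@C
    return np.linalg.solve(A,b)
def Rz(a):return np.array([[np.cos(a),-np.sin(a),0],[np.sin(a),np.cos(a),0],[0,0,1]])
def Ry(a):return np.array([[np.cos(a),0,np.sin(a)],[0,1,0],[-np.sin(a),0,np.cos(a)]])
S25=np.radians(25)
def bayR(yaw): return Rz(yaw)@Ry(-S25)
E
python3 - <<'E'
from h import *
S,T=cam('side'),cam('top')
zs=lambda l:(np.array(l)+.5)/5-.5+[155,180]
zt=lambda l:(np.array(l)+.5)/5-.5+[140,120]
# cassette
for n,c,box in(('top',T,(275,190,340,245)),('side',S,(270,155,340,215))):
    img=cv2.cvtColor(c['pixels'],cv2.COLOR_RGB2HSV); 
    rgb=c['pixels'].astype(int)
    m=((rgb[...,2]-rgb[...,0])>-12)&(rgb.sum(2)>250)
    k=np.zeros_like(m);k[box[1]:box[3],box[0]:box[2]]=1;m=(m&k).astype(np.uint8)
    cs,_=cv2.findContours(m,cv2.RETR_EXTERNAL,cv2.CHAIN_APPROX_NONE);ct=max(cs,key=cv2.contourArea)
    r=cv2.minAreaRect(ct);print(n,cv2.contourArea(ct),r)
    if n=='top':
        P=onplane(c,cv2.boxPoints(r),.01);print(np.round(P,4));print(P.mean(0),[np.linalg.norm(P[i]-P[i-1]) for i in range(4)],[np.degrees(np.arctan2(*(P[i]-P[i-1])[1::-1])) for i in range(4)])
# manual corners from cas.png (scale 800/960, 8x)
u=lambda l,o:(np.array(l)*1.2/np.array([480/54 if o==280 else 8,400/45 if o==280 else 8])-.5+[o,195 if o==280 else 160])
ct_=u(np.array([[443,65],[733,47],[755,277],[462,300]])-[400,0],280)
P=onplane(T,ct_,.01);print('man top',np.round(P,4),P.mean(0),[np.linalg.norm(P[i]-P[i-1]) for i in range(4)])
cs_=u([[158,60],[335,120],[248,290],[62,215]],275)
P=onplane(S,cs_,.01);print('man side',np.round(P,4),P.mean(0))
rib=u(np.array([[523,152],[692,145],[693,176],[525,190]])-[400,0],280)
P=onplane(T,rib,.05);print('rib top',np.round(P,4),P.mean(0))
# extractor
M=np.array([[33.5,75,20],[33.5,-75,20],[62,75,20],[62,-75,20],[-127,75,10],[-127,-75,10],[-47.5,57.5,10],[-47.5,-57.5,10]])/1e3
us=zs([[135,280],[368,116],[103,238],[333,76],[335,570],[555,360],[265,393],[430,262]])
ut=zt([[100,193],[382,266],[115,137],[390,213],[52,465],[315,535],[118,342],[305,390]])
for a,b in zip(us,ut):print('tri',np.round(tri([S,T],[a,b])*1e3,1))
def f(p,full=False):
    X=M@bayR(p[2]).T+[p[0],p[1],p[3]]
    return np.r_[(proj(S,X)-us).ravel(),(proj(T,X)-ut).ravel()]
for sel in (slice(None),):
    r=least_squares(f,[.5,.15,-.25,.092],loss='soft_l1',f_scale=.5);print(r.x);print(np.round(r.fun.reshape(2,-1,2),2).tolist())
E
```

```text
top 1057.5 ((306.2264709472656, 218.0573272705078), (31.247726440429688, 36.56648635864258), 85.76361083984375)
[[ 0.5128 -0.0814  0.01  ]
 [ 0.5182 -0.1849  0.01  ]
 [ 0.4304 -0.1872  0.01  ]
 [ 0.4254 -0.0849  0.01  ]]
[ 0.47173475 -0.13460931  0.01      ] [np.float64(0.08750397211702844), np.float64(0.10360862202275292), np.float64(0.08782424111228174), np.float64(0.10247919481496896)] [np.float64(2.260824510168985), np.float64(-87.01911576563981), np.float64(-178.47379996286165), np.float64(92.81378412115569)]
side 292.5 ((312.117919921875, 187.28773498535156), (13.112358093261719, 26.8074893951416), 29.05460548400879)
man top [[ 0.5145 -0.0772  0.01  ]
 [ 0.519  -0.1882  0.01  ]
 [ 0.4314 -0.1924  0.01  ]
 [ 0.4255 -0.0813  0.01  ]] [ 0.47258543 -0.13476265  0.01      ] [np.float64(0.08913639796593283), np.float64(0.11113217263769676), np.float64(0.08765094169039657), np.float64(0.11121989546981868)]
man side [[ 0.5181 -0.1815  0.01  ]
 [ 0.4315 -0.1855  0.01  ]
 [ 0.4244 -0.0755  0.01  ]
 [ 0.5143 -0.0757  0.01  ]] [ 0.47206465 -0.1295473   0.01      ]
rib top [[ 0.4772 -0.1018  0.05  ]
 [ 0.4783 -0.1639  0.05  ]
 [ 0.4669 -0.1638  0.05  ]
 [ 0.4633 -0.102   0.05  ]] [ 0.47141501 -0.13286195  0.05      ]
tri [628.3 255.7 117.9]
tri [586.2 109.  112.8]
tri [654.8 246.2 124.7]
tri [610.8 103.5 125.7]
tri [495.  301.   21.6]
tri [452.4 152.5  39.6]
tri [557.7 255.5  69.6]
tri [526.  152.9  77.1]
[ 0.58712495  0.18934529 -0.29735177  0.08242014]
[[[0.62, 0.42], [-0.2, 0.17], [-0.13, -0.19], [-0.06, -0.23], [0.68, -4.95], [0.59, 0.64], [-0.13, 0.45], [1.12, 0.12]], [[0.38, -1.08], [-0.99, -0.31], [-0.56, -0.31], [-0.1, -0.12], [0.37, -0.65], [-0.0, 0.4], [-1.44, -1.23], [2.09, 0.78]]]
```

Run:
```python
from h import *
a=cv2.imread('pics/side0.png');b=cv2.imread('pics/top0.png')
def z(i,x0,y0,x1,y1,f,fn):
    c=cv2.resize(i[y0:y1,x0:x1],None,fx=f,fy=f,interpolation=cv2.INTER_LANCZOS4).astype(float)
    c=np.clip(255*(c/255)**.6*1.1,0,255).astype(np.uint8)
    for x in range(x0,x1,5): cv2.putText(c,str(x),(int((x-x0)*f),8),0,.3,(0,255,255));cv2.line(c,(int((x-x0+.5)*f),10),(int((x-x0+.5)*f),14),(0,255,255))
    for y in range(y0,y1,5): cv2.putText(c,str(y),(0,int((y-y0+.5)*f)+3),0,.3,(0,255,255));cv2.line(c,(20,int((y-y0+.5)*f)),(24,int((y-y0+.5)*f)),(0,255,255))
    cv2.imwrite(fn,c)
z(a,200,228,275,292,10,'pics/z1.png')
z(a,160,190,238,250,10,'pics/z2.png')
z(b,145,185,215,232,10,'pics/z3.png')
z(b,150,125,230,185,10,'pics/z4.png')
```

```text
(no output)
```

View pics/z1.png

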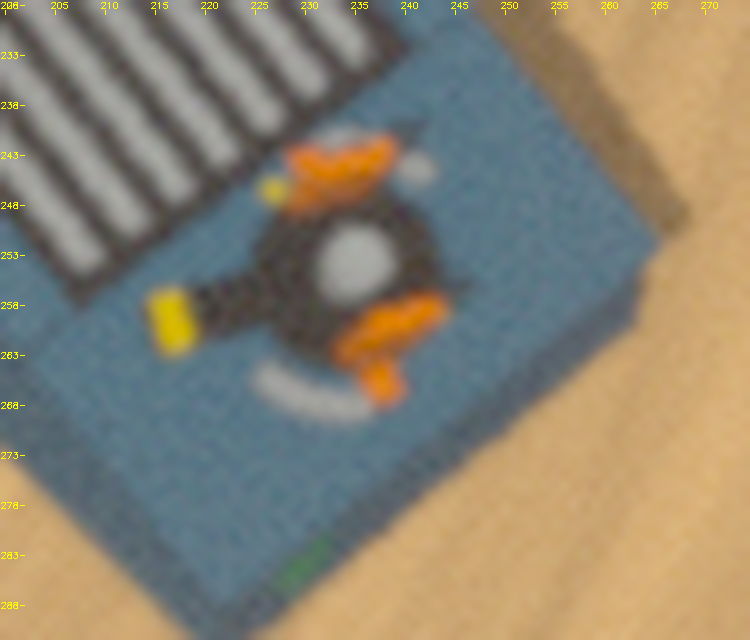

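View pics/z2.png

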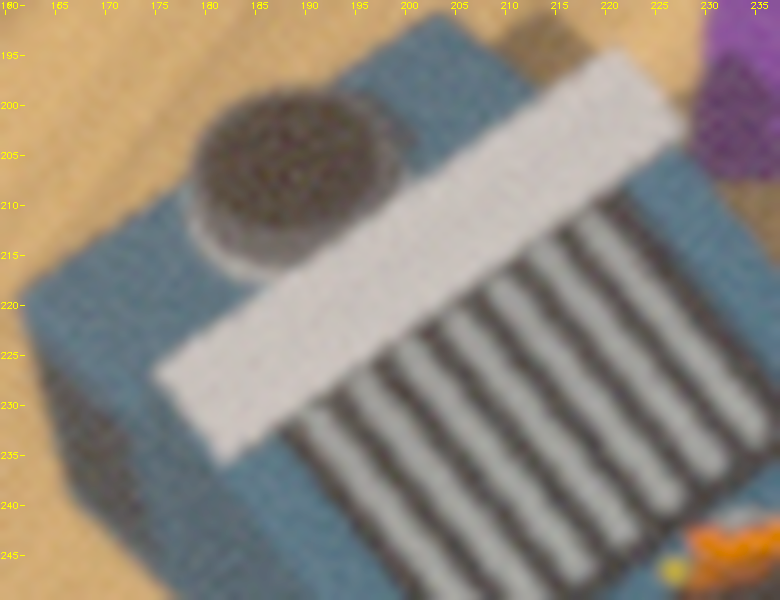

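View pics/z3.png

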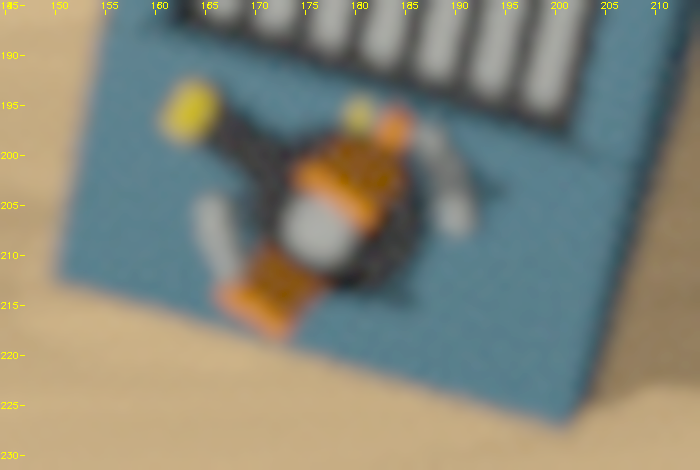

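View pics/z4.png

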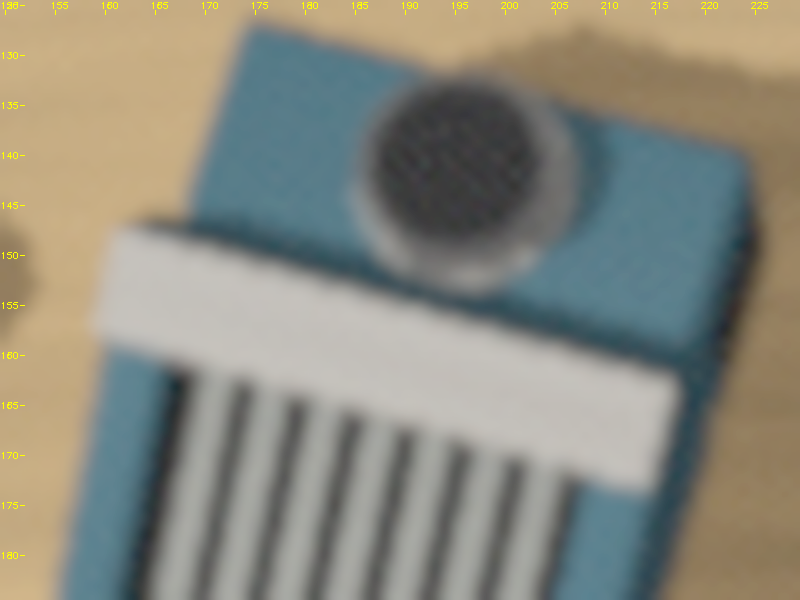

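```bash
cat > fit.py <<'E'
from h import *
S,T=cam('side'),cam('top')
M=np.array([[33.5,75,18],[33.5,-75,20],[62,75,18],[62,-75,20],[-127,75,10],[-127,-75,10],[-47.5,57.5,10],[-47.5,-57.5,10]])/1e3
us=np.array([[181.5,236.2],[228,202],[174.7,226.5],[221.2,194.2],[221.7,287.8],[265.5,251.3],[207.5,258.3],[240.5,232.5]])
ut=np.array([[159,157.5],[215,173.7],[161,147.3],[217.8,162],[150.2,212.2],[201.3,227.2],[162.3,186.7],[201.3,197.5]])
def run(z=None,use='ST',off=False):
    def f(p):
        X=M@bayR(p[2]).T+[p[0],p[1],p[3] if z is None else z]
        o=p[4:8]*1.0
        return np.r_[((proj(S,X)-us+(o[:2] if off else 0)).ravel() if 'S' in use else []),(proj(T,X)-ut+(o[2:] if off else 0)).ravel() if 'T' in use else [],o*.5]
    r=least_squares(f,[.6,.2,-.3,.092,0,0,0,0],loss='soft_l1',f_scale=.5)
    print(z,use,off,np.round(r.x,4),'cost',round(r.cost,2)); return r
for z in(None,.092):
  for u in('ST','S','T'): 
    r=run(z,u)
    if u=='ST':print(np.round(r.fun[:-4].reshape(-1,8,2),1).tolist())
  run(z,'ST',True)
for a,b in zip(us,ut):print('tri',np.round(tri([S,T],[a,b])*1e3,1))
E
python3 fit.py
```

```text
None ST False [ 0.5865  0.1906 -0.2974  0.0861  0.      0.      0.      0.    ] cost 4.09
[[[0.3, -0.4], [-0.1, 0.5], [-0.0, 0.3], [-0.2, -0.2], [0.4, 0.6], [0.7, 0.6], [-0.2, -0.0], [1.1, -0.8]], [[0.5, -0.6], [-0.6, -1.3], [0.5, -0.9], [-0.9, 0.0], [-0.6, -0.2], [0.7, -0.1], [-1.3, 0.1], [0.8, 0.9]]]
None S False [ 0.5899  0.187  -0.2993  0.08    0.      0.      0.      0.    ] cost 1.11
None T False [ 0.5871  0.1917 -0.2953  0.0789  0.      0.      0.      0.    ] cost 2.43
None ST True [ 0.5878  0.1895 -0.2976  0.0818 -0.1362 -0.6063 -0.518   0.4277] cost 3.72
0.092 ST False [ 0.585   0.1917 -0.2992  0.092   0.      0.      0.      0.    ] cost 6.63
[[[0.2, -1.3], [0.1, -0.5], [-0.1, -0.6], [-0.0, -1.1], [0.5, -0.0], [1.0, -0.1], [-0.2, -0.8], [1.4, -1.6]], [[-0.5, -0.6], [-1.2, -1.0], [-0.4, -0.9], [-1.5, 0.2], [-1.6, 0.1], [-0.1, 0.4], [-2.2, 0.3], [0.0, 1.2]]]
0.092 S False [ 0.5844  0.1938 -0.2985  0.092   0.      0.      0.      0.    ] cost 1.73
0.092 T False [ 0.585   0.1894 -0.2964  0.092   0.      0.      0.      0.    ] cost 2.81
0.092 ST True [ 0.5854  0.1904 -0.2978 -7.3914 -0.382   1.1199  0.345   0.1441] cost 4.52
tri [629.3 257.  117. ]
tri [583.6 111.5 119.7]
tri [652.6 249.  132. ]
tri [611.  102.9 127.3]
tri [495.1 296.   41.4]
tri [450.8 155.5  45.8]
tri [559.3 256.9  70.8]
tri [527.  151.6  72.7]
```

```bash
cat >> h.py <<'E'
from scipy.spatial.transform import Rotation as Ro
def plan(p,R,N,show=True):
    s=arm.state();p0=np.array(s['eef_pos']);R0=np.array(s['tool_rot'])
    w=Ro.from_matrix(R0.T@R).as_rotvec()/N; d=R0.T@(np.array(p)-p0)
    A=sum(Ro.from_rotvec(w*k).as_matrix() for k in range(N)); v=np.linalg.solve(A,d)
    print('plan N=%d'%N,'v',np.round(v,4).tolist(),'w/pi',np.round(w/np.pi,4).tolist(),'| dist %.1fmm rot %.2fdeg'%(1e3*np.linalg.norm(d),np.degrees(np.linalg.norm(w)*N)))
def Rdown(h): # tool y heading h (rad), z down
    y=np.array([np.cos(h),np.sin(h),0]);z=np.array([0,0,-1.]);return np.c_[np.cross(y,z),y,z]
BAY=np.array([.585,.1905,.092]);YAW=-.298;CAS=np.array([.472,-.133]);CYAW=np.radians(2.5)
def st():
    s=arm.state();print('t',round(s['time_s'],2),'q',np.round(s['qpos'],1).tolist(),'p',np.round(s['eef_pos'],4).tolist(),'F',np.round(s['force'],1).tolist(),'w',round(s['grip_width'],4));return s
E
python3 - <<'E'
from h import *
S,T=cam('side'),cam('top')
for n,uv,z in(('mandrel',(289,124),0),('bead',(123,156),.06),('flux',(177,265),.085),('block',(372,211),.022),('old',(328,158),.01),('purple1',(267,170),.01),('purple2',(332,274),.01),('red',(254,261),.01),('brush',(397,152),.01)):
    print(n,np.round(onplane(T,uv,z)[0],3))
plan([*CAS,.12],Rdown(CYAW),14)
E
```

```text
mandrel [ 0.749 -0.097  0.   ]
bead [0.649 0.369 0.06 ]
flux [0.351 0.214 0.085]
block [ 0.486 -0.319  0.022]
old [ 0.643 -0.205  0.01 ]
purple1 [ 0.611 -0.028  0.01 ]
purple2 [ 0.315 -0.2    0.01 ]
red [0.356 0.015 0.01 ]
brush [ 0.657 -0.408  0.01 ]
plan N=14 v [0.0396, -0.0081, 0.0036] w/pi [-0.0, -0.0, -0.0276] | dist 534.3mm rot 69.66deg
```

Emit:
servo_tool:
  motion:
    - [[0.0396, -0.0081, 0.0036], [0, 0, -0.0276], 0.1]
    - [[0.0396, -0.0081, 0.0036], [0, 0, -0.0276], 0.1]
    - [[0.0396, -0.0081, 0.0036], [0, 0, -0.0276], 0.1]
    - [[0.0396, -0.0081, 0.0036], [0, 0, -0.0276], 0.1]
    - [[0.0396, -0.0081, 0.0036], [0, 0, -0.0276], 0.1]
    - [[0.0396, -0.0081, 0.0036], [0, 0, -0.0276], 0.1]
    - [[0.0396, -0.0081, 0.0036], [0, 0, -0.0276], 0.1]
    - [[0.0396, -0.0081, 0.0036], [0, 0, -0.0276], 0.1]
    - [[0.0396, -0.0081, 0.0036], [0, 0, -0.0276], 0.1]
    - [[0.0396, -0.0081, 0.0036], [0, 0, -0.0276], 0.1]
    - [[0.0396, -0.0081, 0.0036], [0, 0, -0.0276], 0.1]
    - [[0.0396, -0.0081, 0.0036], [0, 0, -0.0276], 0.1]
  squeeze: 30

```text
time_s: 1.3
eef_pos: [0.4787, -0.2001, 0.1214]
tool_rot: [[0.099, 0.995, -0.006], [0.995, -0.099, 0.002], [0.002, -0.006, -1.0]]
force: [0.7, 0.2, -0.0]
grip_width: 0.0516
```

Run:
```python
from h import *
st();plan([*CAS,.10],Rdown(CYAW),4)
```

```text
t 1.3 q [31.8, 14.3, -18.7, 113.6, 5.6, 53.3, 4.6] p [0.4787, -0.2001, 0.1214] F [0.7, 0.2, -0.0] w 0.0516
plan N=4 v [0.0167, -0.0024, 0.0054] w/pi [-0.0005, -0.0002, -0.0114] | dist 70.7mm rot 8.21deg
```

Emit:
servo_tool:
  motion:
    - [[0.0167, -0.0024, 0.0054], [-0.0005, 0, -0.0114], 0.1]
    - [[0.0167, -0.0024, 0.0054], [-0.0005, 0, -0.0114], 0.1]
    - [[0.0167, -0.0024, 0.0054], [-0.0005, 0, -0.0114], 0.1]
    - [[0.0167, -0.0024, 0.0054], [-0.0005, 0, -0.0114], 0.1]
    - [[0, 0, 0], [0, 0, 0], 0.1]

```text
time_s: 1.8
eef_pos: [0.4704, -0.1251, 0.0978]
tool_rot: [[-0.059, 0.998, -0.0], [0.998, 0.059, 0.003], [0.003, -0.0, -1.0]]
force: [0.1, -1.8, -0.4]
grip_width: 0.0517
```

Run:
```python
from h import *
s=st();plan([*CAS,.10],Rdown(CYAW),1)
for n,b in(('side',(250,110,350,210)),('top',(260,160,360,260))):
    im=snap(n,'pics/%s1.png'%n);c=cam(n);uv=proj(c,s['eef_pos'])[0];print(n,uv)
    i=cv2.imread('pics/%s1.png'%n)
    i=cv2.resize(i[b[1]:b[3],b[0]:b[2]],None,fx=5,fy=5,interpolation=cv2.INTER_CUBIC)
    # predicted cassette corners & rib top
    X=np.array([[a,bb,.01] for a,bb in((.045,.055),(.045,-.055),(-.045,-.055),(-.045,.055))]+[[a,bb,.05] for a,bb in((.006,.03),(.006,-.03),(-.006,-.03),(-.006,.03))])@Rz(CYAW).T+[*CAS,0]
    for q in proj(c,X): cv2.circle(i,tuple(int(v) for v in (q+.5-[b[0],b[1]])*5),3,(0,0,255),1)
    cv2.circle(i,tuple(int(v) for v in (uv+.5-[b[0],b[1]])*5),4,(0,255,0),1)
    cv2.imwrite('pics/%s1z.png'%n,i)
```

```text
t 1.8 q [27.6, 13.3, -22.7, 118.7, 6.5, 49.2, 4.5] p [0.4704, -0.1251, 0.0978] F [0.1, -1.8, -0.4] w 0.0517
plan N=1 v [-0.0079, 0.0011, -0.0022] w/pi [-0.0, -0.001, 0.005] | dist 8.3mm rot 0.91deg
side [306.57593911 165.34377632]
top [307.23836139 215.74746136]
```

View pics/side1z.png

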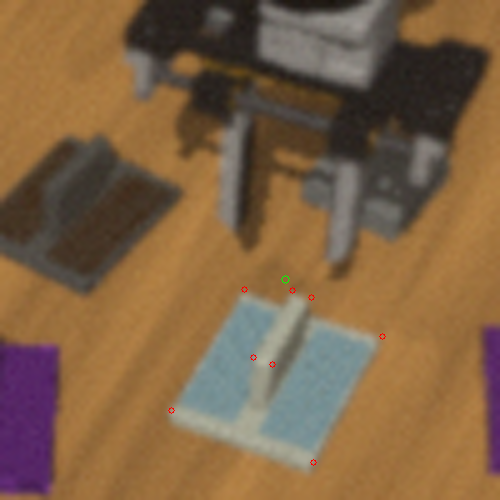

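View pics/top1z.png

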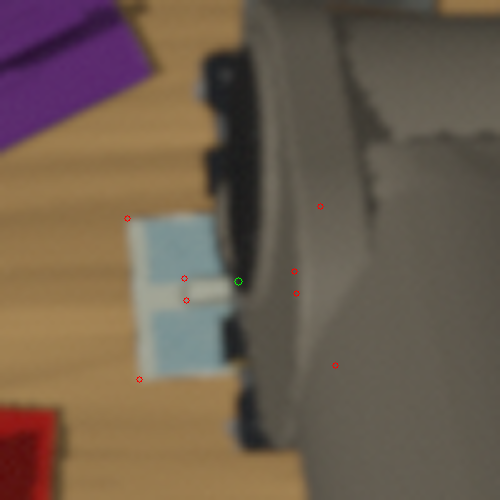

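Emit:
servo_tool:
  motion:
    - [[-0.004, 0.0006, 0.0195], [0, -0.0005, 0.0025], 0.1]
    - [[-0.004, 0.0006, 0.0195], [0, -0.0005, 0.0025], 0.1]
    - [[0, 0, 0.02], [0, 0, 0], 0.1]
    - [[0, 0, 0.016], [0, 0, 0], 0.1]
    - [[0, 0, 0.002], [0, 0, 0], 0.1]

```text
time_s: 2.4
eef_pos: [0.4751, -0.1415, 0.0205]
tool_rot: [[-0.029, 1.0, 0.005], [1.0, 0.029, -0.004], [-0.004, 0.005, -1.0]]
force: [0.3, -0.1, 0.0]
grip_width: 0.0519
```

Run:
```python
from h import *
s=st();plan([*CAS,.021],Rdown(CYAW),1)
im=snap('side','pics/side2.png');i=cv2.imread('pics/side2.png');b=(250,110,350,210)
cv2.imwrite('pics/side2z.png',cv2.resize(i[b[1]:b[3],b[0]:b[2]],None,fx=6,fy=6,interpolation=cv2.INTER_CUBIC))
```

```text
t 2.4 q [26.3, 20.4, -20.3, 121.3, 11.2, 39.6, 0.2] p [0.4751, -0.1415, 0.0205] F [0.3, -0.1, 0.0] w 0.0519
plan N=1 v [0.0086, -0.0029, -0.0006] w/pi [0.0015, 0.0012, -0.0046] | dist 9.0mm rot 0.90deg
```

View pics/side2z.png

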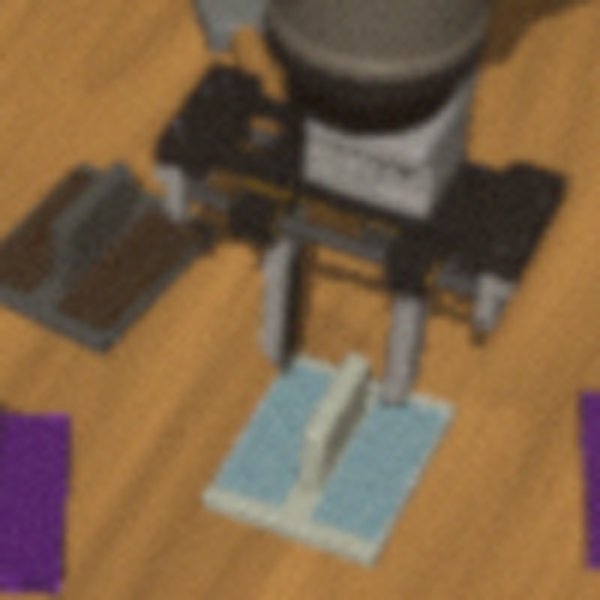

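Run:
```python
from h import *
s=arm.state();p=np.array(s['eef_pos']);R=np.array(s['tool_rot'])
z6=lambda q:(q+.5-[250,110])*6
for n in('side',):
    c=cam(n)
    for nm,o in(('tcp',[0,0,0]),('L',[0,.032,0]),('R',[0,-.032,0]),('Lretr',[0,.032,-.01]),('Rretr',[0,-.032,-.01]),('+y8',[.008,0,0])):
        print(nm,np.round(z6(proj(c,p+R@o)[0])))
    for nm,X in(('ribtop+',[0,.03,.05]),('ribtop-',[0,-.03,.05]),('ribbase+',[0,.03,.01]),('plate+ +',[.045,.055,.01]),('plate+-',[.045,-.055,.01]),('plate-+',[-.045,.055,.01]),('plate--',[-.045,-.055,.01])):
        print(nm,np.round(z6(proj(c,Rz(CYAW)@X+[*CAS,0])[0])))
```

```text
tcp [336. 419.]
L [277. 398.]
R [396. 441.]
Lretr [278. 384.]
Rretr [398. 427.]
+y8 [330. 430.]
ribtop+ [315. 434.]
ribtop- [363. 353.]
ribbase+ [310. 488.]
plate+ + [206. 493.]
plate+- [294. 348.]
plate-+ [377. 555.]
plate-- [459. 404.]
```

Run:
```python
from h import *
s=st()
im=snap('side','pics/side3.png');st();im=snap('top','pics/top3.png');st()
a=cv2.imread('pics/side3.png');b=cv2.imread('pics/top3.png')
cv2.imwrite('pics/s3z.png',np.hstack([cv2.resize(a[130:210,260:340],None,fx=5,fy=5,interpolation=cv2.INTER_CUBIC),cv2.resize(b[180:260,270:350],None,fx=5,fy=5,interpolation=cv2.INTER_CUBIC)]))
p=np.array(s['eef_pos']);R=np.array(s['tool_rot'])
for n,o in(('side',[260,130]),('top',[190,180])):
    for q in([0,0,0],[0,.032,0],[0,-.032,0]):print(n,np.round((proj(cam(n),p+R@q)[0]+.5-o)*5))
```

```text
t 2.45 q [26.3, 20.4, -20.3, 121.3, 11.2, 39.7, 0.2] p [0.4754, -0.1415, 0.021] F [-0.8, -0.0, 0.3] w 0.0519
t 2.5 q [26.3, 20.3, -20.3, 121.3, 11.2, 39.7, 0.2] p [0.4759, -0.1413, 0.0218] F [0.0, -0.3, 0.7] w 0.0516
t 2.55 q [26.3, 20.3, -20.3, 121.3, 11.2, 39.7, 0.3] p [0.4763, -0.1412, 0.0224] F [-0.6, -0.3, 0.4] w 0.0512
side [230. 249.]
side [181. 231.]
side [280. 267.]
top [599. 184.]
top [595. 127.]
top [603. 241.]
```

View pics/s3z.png

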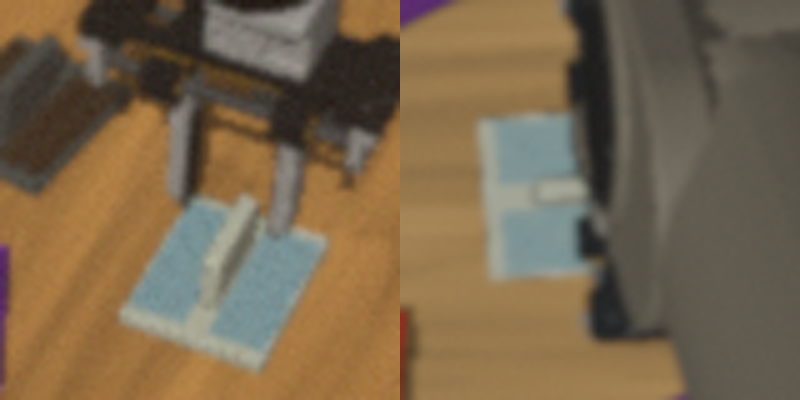

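Emit:
servo_tool:
  motion:
    - [[0.007, -0.003, 0], [0.0015, 0.001, -0.004], -0.2]
    - [[0.001, 0, 0], [0, 0, 0], -0.4]
    - [[0, 0, 0], [0, 0, 0], -0.4]
    - [[0, 0, 0], [0, 0, 0], -0.4]

```text
time_s: 2.95
eef_pos: [0.4744, -0.1331, 0.025]
tool_rot: [[-0.043, 0.999, 0.006], [0.999, 0.043, -0.002], [-0.003, 0.006, -1.0]]
force: [-0.0, -0.6, 0.3]
grip_width: 0.0284
```

```bash
cat > look.py <<'E'
import sys
from h import *
# look.py tag sx sy tx ty half
tag=sys.argv[1];sx,sy,tx,ty,h=map(int,sys.argv[2:7])
s=st();p=np.array(s['eef_pos']);R=np.array(s['tool_rot']);f=400//(2*h)
out=[]
for n,cx,cy in(('side',sx,sy),('top',tx,ty)):
    im=snap(n,f'pics/{n}{tag}.png');i=cv2.imread(f'pics/{n}{tag}.png')
    x0,y0=max(cx-h,0),max(cy-h,0)
    z=cv2.resize(i[y0:y0+2*h,x0:x0+2*h],None,fx=f,fy=f,interpolation=cv2.INTER_CUBIC)
    w=s['grip_width']/2
    for q,col in(([0,0,0],(0,255,0)),([0,w,0],(255,0,255)),([0,-w,0],(255,0,255))):
        u=(proj(cam(n),p+R@q)[0]+.5-[x0,y0])*f;cv2.circle(z,(int(u[0]),int(u[1])),3,col,1)
    out.append(z)
cv2.imwrite(f'pics/{tag}z.png',np.hstack(out))
E
python3 look.py a 300 170 310 220 40
```

```text
t 2.95 q [25.9, 19.8, -20.8, 121.6, 11.0, 40.0, 0.3] p [0.4744, -0.1331, 0.025] F [-0.0, -0.6, 0.3] w 0.0284
```

View pics/az.png

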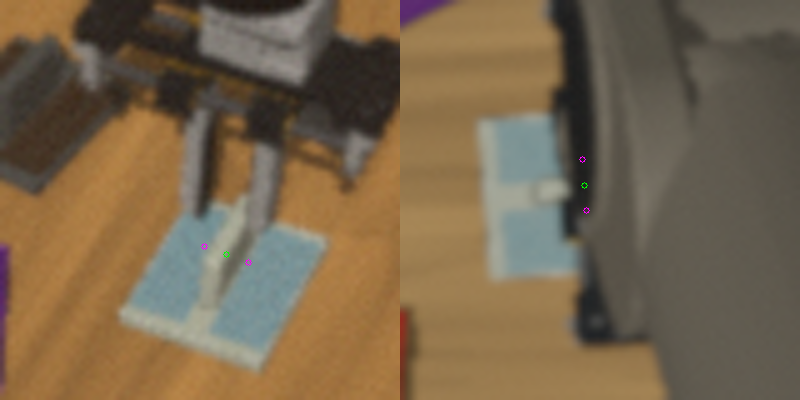

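Run:
```python
from h import *
T,S=cam('top'),cam('side')
for z in(.12,.15,.2): print(z,onplane(T,[[301,200],[301,190],[302.5,235]],z))
# fingertips in side: candidates
u=np.array([[195,218],[262,230]])/5+[260,130]-.5
for z in(.025,.035,.045,.05): print(z,np.round(onplane(S,u,z),4).tolist())
a=cv2.imread('pics/sidea.png');b=cv2.imread('pics/topa.png')
cv2.imwrite('pics/big.png',cv2.resize(a[60:210,240:400],None,fx=5,fy=4,interpolation=cv2.INTER_CUBIC)[:600])
cv2.imwrite('pics/bigt.png',cv2.resize(b[130:250,290:450],None,fx=5,fy=5,interpolation=cv2.INTER_CUBIC)[:600])
```

```text
0.12 [[ 0.50906575 -0.10771875  0.12      ]
 [ 0.53484762 -0.10875682  0.12      ]
 [ 0.42016788 -0.10801821  0.12      ]]
0.15 [[ 0.50531274 -0.10387336  0.15      ]
 [ 0.53034834 -0.10488138  0.15      ]
 [ 0.41898803 -0.10416416  0.15      ]]
0.2 [[ 0.49905771 -0.09746438  0.2       ]
 [ 0.52284954 -0.09842233  0.2       ]
 [ 0.41702162 -0.09774073  0.2       ]]
0.025 [[0.5035, -0.1512, 0.025], [0.4641, -0.1613, 0.025]]
0.035 [[0.4999, -0.1424, 0.035], [0.4609, -0.1523, 0.035]]
0.045 [[0.4963, -0.1335, 0.045], [0.4577, -0.1434, 0.045]]
0.05 [[0.4945, -0.1291, 0.05], [0.4561, -0.139, 0.05]]
```

View pics/big.png

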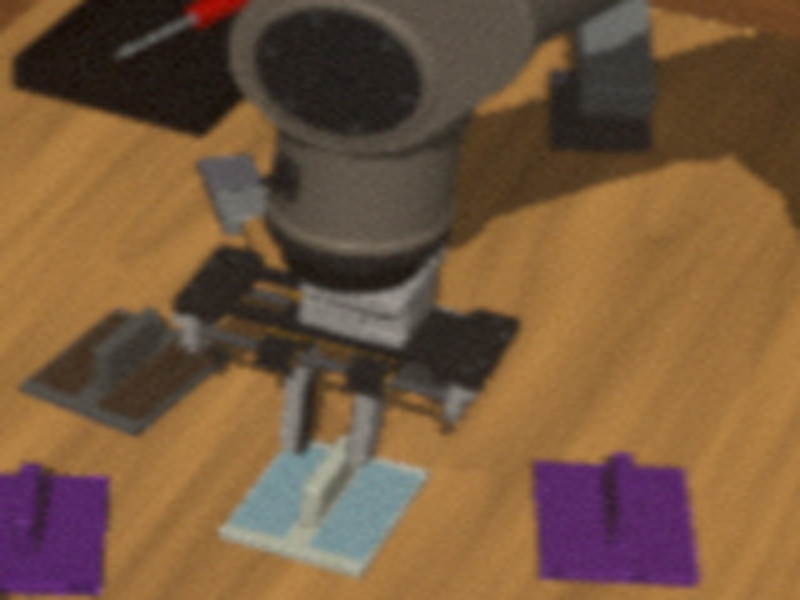

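View pics/bigt.png

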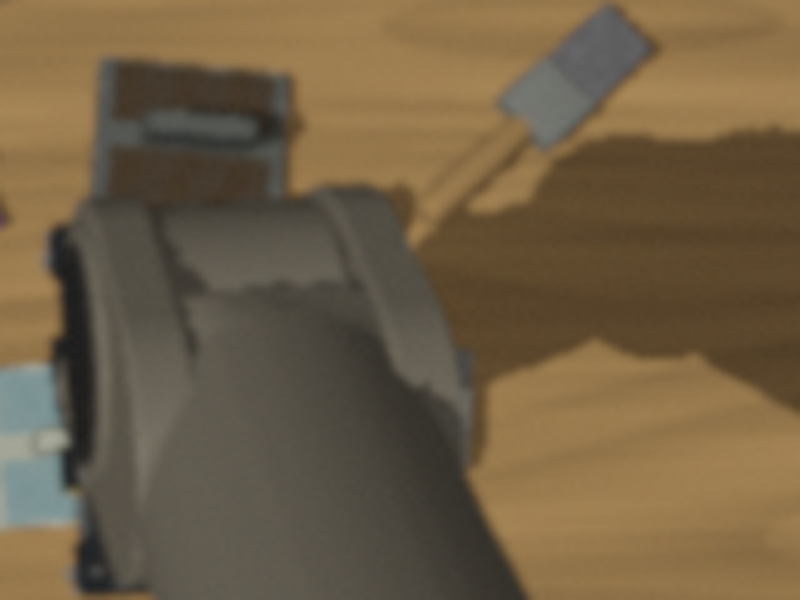

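Emit:
servo_tool:
  motion:
    - [[0, -0.001, 0.005], [0, 0, 0], -0.4]
    - [[0, 0, 0.005], [0, 0, 0], -0.4]
    - [[0, 0, 0], [0, 0, 0], -0.4]

```text
time_s: 3.35
eef_pos: [0.4733, -0.1334, 0.014]
tool_rot: [[-0.043, 0.999, 0.006], [0.999, 0.043, -0.002], [-0.003, 0.006, -1.0]]
force: [0.5, 0.3, 0.2]
grip_width: 0.0282
```

```bash
python3 look.py b 300 170 310 220 40
```

```text
t 3.35 q [25.6, 20.8, -20.5, 122.1, 11.6, 38.6, -0.3] p [0.4733, -0.1334, 0.014] F [0.5, 0.3, 0.2] w 0.0282
```

View pics/bz.png

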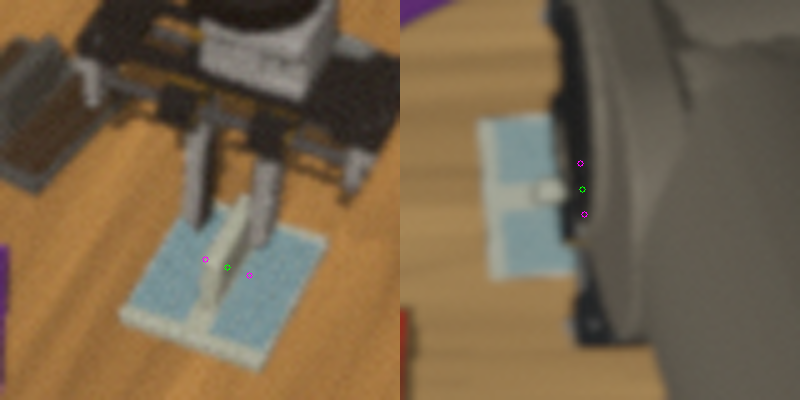

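Emit:
servo_tool:
  motion:
    - [[0, 0, 0], [0, 0, 0], -1]
    - [[0, 0, 0], [0, 0, 0], -1]
    - [[0, 0, 0], [0, 0, 0], -1]
    - [[0, 0, 0], [0, 0, 0], -1]
  squeeze: 15

```text
time_s: 3.85
eef_pos: [0.4734, -0.1334, 0.0145]
tool_rot: [[-0.043, 0.999, 0.006], [0.999, 0.043, -0.002], [-0.003, 0.006, -1.0]]
force: [0.7, -0.7, -1.1]
grip_width: 0.011
```

```bash
python3 look.py c 300 170 310 220 40
```

```text
t 3.85 q [25.7, 20.7, -20.5, 122.0, 11.6, 38.7, -0.2] p [0.4734, -0.1334, 0.0145] F [0.7, -0.7, -1.1] w 0.011
```

View pics/cz.png

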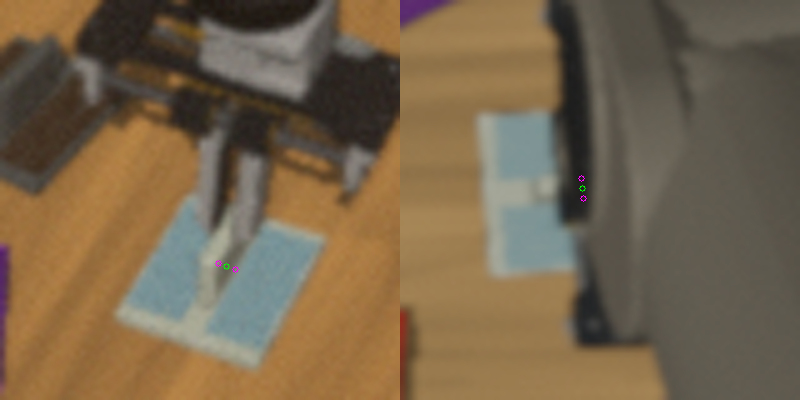

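Emit:
servo_tool:
  motion:
    - [[0, 0, 0], [0, 0, 0], -1]
    - [[0, 0, -0.02], [0, 0, 0], -1]
    - [[0, 0, -0.04], [0, 0, 0], -1]
    - [[0, 0, -0.04], [0, 0, 0], -1]
    - [[0, 0, -0.04], [0, 0, 0], -1]
    - [[0, 0, -0.02], [0, 0, 0], -1]
    - [[0, 0, 0], [0, 0, 0], -1]
    - [[0, 0, 0], [0, 0, 0], -1]
  squeeze: 40

```text
time_s: 4.75
eef_pos: [0.4725, -0.1325, 0.1812]
tool_rot: [[-0.044, 0.999, 0.006], [0.999, 0.044, -0.002], [-0.002, 0.006, -1.0]]
force: [-0.3, -0.3, 0.1]
grip_width: 0.0005
```

```bash
python3 look.py d 305 140 305 215 50
```

```text
t 4.75 q [29.3, 7.6, -23.0, 113.5, 3.6, 59.1, 7.2] p [0.4725, -0.1325, 0.1812] F [-0.3, -0.3, 0.1] w 0.0005
```

View pics/dz.png

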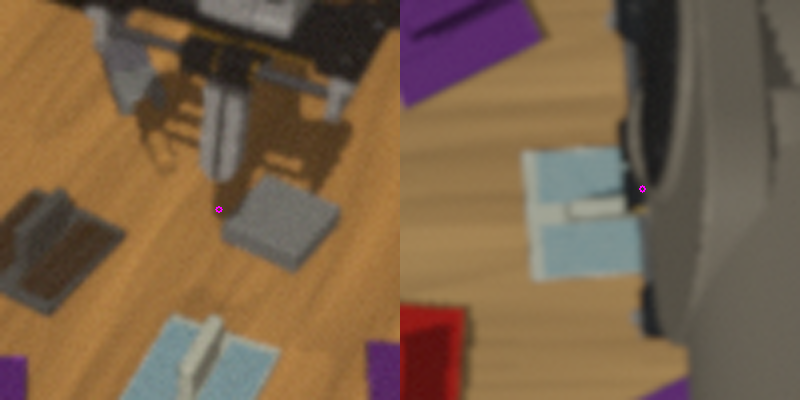

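Run:
```python
from h import *
a=cv2.imread('pics/sided.png');s=arm.state();p=np.array(s['eef_pos']);R=np.array(s['tool_rot']);c=cam('side')
x0,y0,x1,y1,f=285,95,345,150,12
z=cv2.resize(a[y0:y1,x0:x1],None,fx=f,fy=f,interpolation=cv2.INTER_LANCZOS4)
for dx in(-.008,.008):
  for dz in(0,-.01,-.02,-.03,-.097):
    u=(proj(c,p+R@[dx,0,dz])[0]+.5-[x0,y0])*f;cv2.circle(z,(int(u[0]),int(u[1])),3,(0,255,0) if dx>0 else (255,255,0),1)
cv2.imwrite('pics/d2.png',z)
```

```text
(no output)
```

View pics/d2.png

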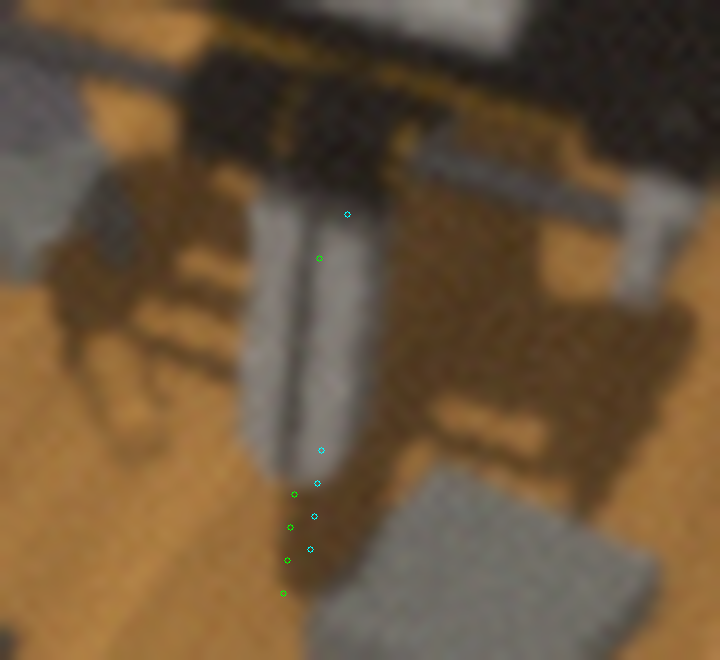

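Emit:
servo_tool:
  motion:
    - [[0, 0, 0.03], [0, 0, 0], -0.4]
    - [[0, 0, 0.04], [0, 0, 0], -0.4]
    - [[0, 0, 0.04], [0, 0, 0], -0.4]
    - [[0, 0, 0.03], [0, 0, 0], -0.4]
    - [[0, 0, 0.006], [0, 0, 0], -0.4]
    - [[0, 0, 0], [0, 0, 0], -0.4]
  squeeze: 30

```text
time_s: 5.45
eef_pos: [0.4695, -0.1311, 0.0247]
tool_rot: [[-0.045, 0.999, -0.002], [0.999, 0.045, 0.002], [0.002, -0.002, -1.0]]
force: [-0.8, 0.4, 0.9]
grip_width: 0.0284
```

```bash
python3 -c "
from h import *
st();plan([*CAS,.006],Rdown(CYAW),1)"
```

```text
t 5.45 q [26.5, 19.8, -21.4, 121.8, 10.9, 40.4, 0.4] p [0.4695, -0.1311, 0.0247] F [-0.8, 0.4, 0.9] w 0.0284
plan N=1 v [-0.0021, 0.0025, 0.0187] w/pi [-0.0005, -0.0005, 0.0005] | dist 18.9mm rot 0.16deg
```

Emit:
servo_tool:
  motion:
    - [[-0.001, 0.0025, 0.008], [0, 0, 0], -0.4]
    - [[0, 0, 0.004], [0, 0, 0], -0.4]
    - [[0, 0, 0], [0, 0, 0], -0.4]

```text
time_s: 5.75
eef_pos: [0.4737, -0.1324, 0.014]
tool_rot: [[-0.045, 0.999, 0.001], [0.999, 0.045, 0.001], [0.001, 0.001, -1.0]]
force: [-0.4, -0.4, -0.6]
grip_width: 0.0283
```

Emit:
servo_tool:
  motion:
    - [[0, 0, 0.004], [0, 0, 0], -0.4]
    - [[0, 0, 0], [0, 0, 0], -0.4]

```text
time_s: 5.95
eef_pos: [0.4747, -0.1327, 0.0109]
tool_rot: [[-0.045, 0.999, 0.003], [0.999, 0.045, 0.0], [-0.0, 0.003, -1.0]]
force: [0.3, 0.2, -0.2]
grip_width: 0.0281
```

```bash
python3 look.py e 300 170 310 220 40
```

```text
t 5.95 q [25.9, 21.3, -20.9, 121.8, 12.0, 38.6, -0.5] p [0.4747, -0.1327, 0.0109] F [0.3, 0.2, -0.2] w 0.0281
```

View pics/ez.png

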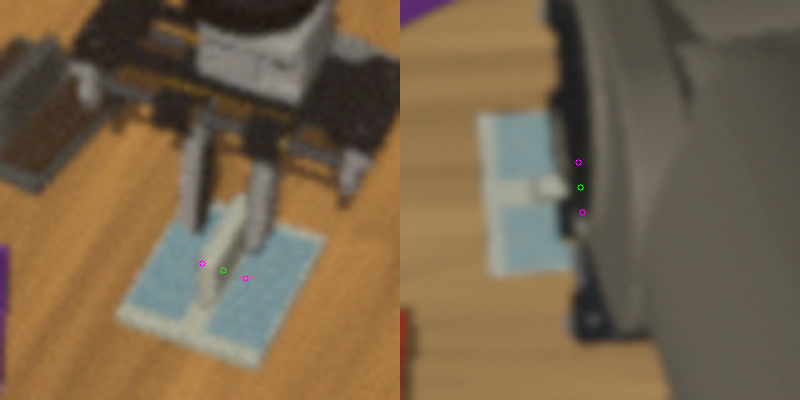

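Emit:
servo_tool:
  motion:
    - [[0, 0, 0.004], [0, 0, 0], -0.4]
    - [[0, 0, 0.002], [0, 0, 0], -0.4]

```text
time_s: 6.25
eef_pos: [0.4753, -0.1329, 0.0054]
tool_rot: [[-0.045, 0.999, 0.004], [0.999, 0.045, -0.0], [-0.001, 0.004, -1.0]]
force: [0.1, 0.3, 0.3]
grip_width: 0.0282
```

Emit:
servo_tool:
  motion:
    - [[0, 0, 0.003], [0, 0, 0], -0.4]
    - [[0, 0, 0.002], [0, 0, 0], -0.4]

```text
time_s: 6.45
eef_pos: [0.4753, -0.1329, -0.0001]
tool_rot: [[-0.045, 0.999, 0.004], [0.999, 0.045, -0.0], [-0.001, 0.004, -1.0]]
force: [0.1, -0.2, 0.1]
grip_width: 0.0285
```

Emit:
servo_tool:
  motion:
    - [[0, 0, 0.003], [0, 0, 0], -0.4]
    - [[0, 0, 0], [0, 0, 0], -0.4]

```text
time_s: 6.65
eef_pos: [0.4749, -0.1328, -0.0038]
tool_rot: [[-0.045, 0.999, 0.003], [0.999, 0.045, -0.0], [-0.0, 0.003, -1.0]]
force: [0.4, 0.0, 0.2]
grip_width: 0.0282
```

```bash
python3 look.py f 300 170 310 220 40
```

```text
t 6.65 q [25.4, 22.7, -20.3, 122.3, 12.9, 36.8, -1.3] p [0.4749, -0.1328, -0.0038] F [0.4, 0.0, 0.2] w 0.0282
```

View pics/fz.png

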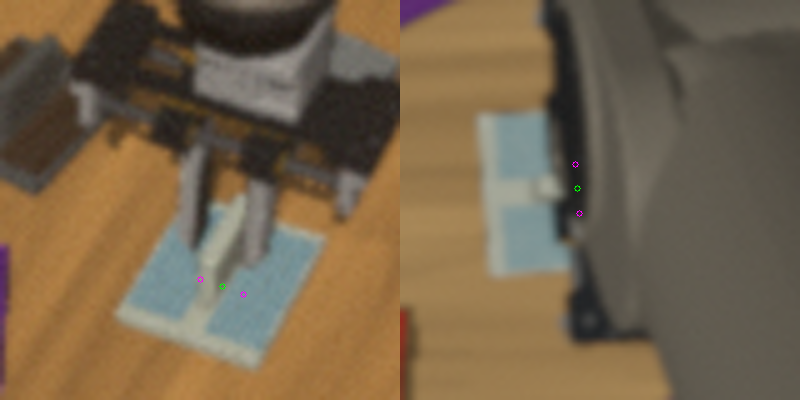

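Emit:
servo_tool:
  motion:
    - [[0, 0, 0.003], [0, 0, 0], -0.4]
    - [[0, 0, 0], [0, 0, 0], -0.4]

```text
time_s: 6.95
eef_pos: [0.4753, -0.1329, -0.0065]
tool_rot: [[-0.045, 0.999, 0.004], [0.999, 0.045, -0.0], [-0.0, 0.004, -1.0]]
force: [-0.1, 0.7, 0.2]
grip_width: 0.0279
```

Emit:
servo_tool:
  motion:
    - [[0, 0, 0.002], [0, 0, 0], -0.4]

```text
time_s: 7.05
eef_pos: [0.4755, -0.1329, -0.0084]
tool_rot: [[-0.045, 0.999, 0.005], [0.999, 0.045, -0.0], [-0.001, 0.005, -1.0]]
force: [0.9, -0.5, 0.1]
grip_width: 0.0283
```

Emit:
servo_tool:
  motion:
    - [[0, 0, 0.002], [0, 0, 0], -0.4]

```text
time_s: 7.15
eef_pos: [0.4756, -0.1329, -0.0105]
tool_rot: [[-0.045, 0.999, 0.005], [0.999, 0.045, -0.0], [-0.001, 0.005, -1.0]]
force: [0.0, -0.5, 0.2]
grip_width: 0.0283
```

Emit:
servo_tool:
  motion:
    - [[0, 0, 0.0015], [0, 0, 0], -0.4]

```text
time_s: 7.25
eef_pos: [0.4756, -0.1329, -0.0122]
tool_rot: [[-0.045, 0.999, 0.005], [0.999, 0.045, -0.0], [-0.001, 0.005, -1.0]]
force: [0.5, -0.1, -1.0]
grip_width: 0.0281
```

Emit:
servo_tool:
  motion:
    - [[0, 0, 0.0015], [0, 0, 0], -0.4]

```text
time_s: 7.35
eef_pos: [0.4755, -0.1329, -0.0139]
tool_rot: [[-0.045, 0.999, 0.005], [0.999, 0.045, -0.0], [-0.001, 0.005, -1.0]]
force: [1.0, 0.2, -0.2]
grip_width: 0.0282
```

Emit:
servo_tool:
  motion:
    - [[0, 0, 0.0015], [0, 0, 0], -0.4]

```text
time_s: 7.45
eef_pos: [0.4755, -0.1329, -0.0156]
tool_rot: [[-0.045, 0.999, 0.005], [0.999, 0.045, -0.0], [-0.001, 0.005, -1.0]]
force: [0.4, 0.0, -0.4]
grip_width: 0.0282
```

Emit:
servo_tool:
  motion:
    - [[0, 0, 0.0015], [0, 0, 0], -0.4]

```text
time_s: 7.55
eef_pos: [0.4756, -0.1329, -0.0172]
tool_rot: [[-0.045, 0.999, 0.005], [0.999, 0.045, -0.0], [-0.001, 0.005, -1.0]]
force: [-0.5, 0.4, 0.0]
grip_width: 0.0279
```

```bash
python3 look.py g 300 170 310 220 25
```

```text
t 7.55 q [24.8, 24.0, -19.8, 122.7, 13.9, 35.1, -2.2] p [0.4756, -0.1329, -0.0172] F [-0.5, 0.4, 0.0] w 0.0279
```

View pics/gz.png

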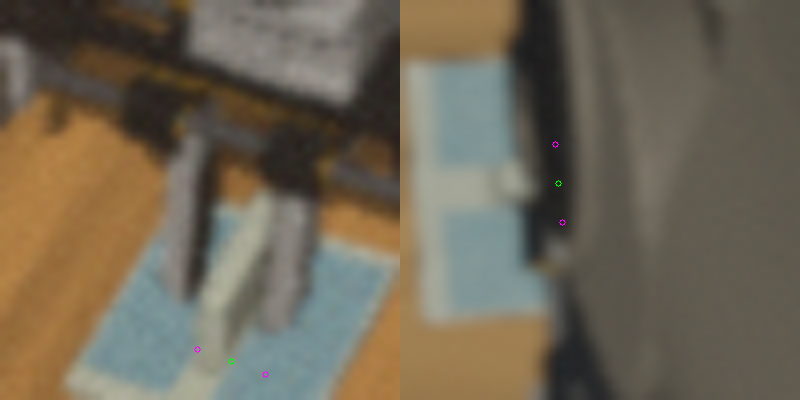

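Emit:
servo_tool:
  motion:
    - [[0, 0, -0.001], [0, 0, 0], -1]
    - [[0, 0, 0], [0, 0, 0], -1]
    - [[0, 0, 0], [0, 0, 0], -1]
    - [[0, 0, 0], [0, 0, 0], -1]
  squeeze: 40

```text
time_s: 8.05
eef_pos: [0.4752, -0.1329, -0.0161]
tool_rot: [[-0.045, 0.999, 0.004], [0.999, 0.045, -0.0], [-0.001, 0.004, -1.0]]
force: [-0.3, 0.3, -1.4]
grip_width: 0.0115
```

Emit:
servo_tool:
  motion:
    - [[0, 0, -0.02], [0, 0, 0], -1]
    - [[0, 0, -0.03], [0, 0, 0], -1]
    - [[0, 0, -0.03], [0, 0, 0], -1]
    - [[0, 0, -0.01], [0, 0, 0], -1]

```text
time_s: 8.45
eef_pos: [0.473, -0.1321, 0.0747]
tool_rot: [[-0.045, 0.999, -0.001], [0.999, 0.045, 0.002], [0.002, -0.001, -1.0]]
force: [1.1, -0.9, -1.9]
grip_width: 0.0116
```

```bash
python3 look.py h 300 145 300 215 40
```

```text
t 8.45 q [28.0, 15.6, -22.7, 119.3, 8.1, 46.6, 3.0] p [0.473, -0.1321, 0.0747] F [1.1, -0.9, -1.9] w 0.0116
```

View pics/hz.png

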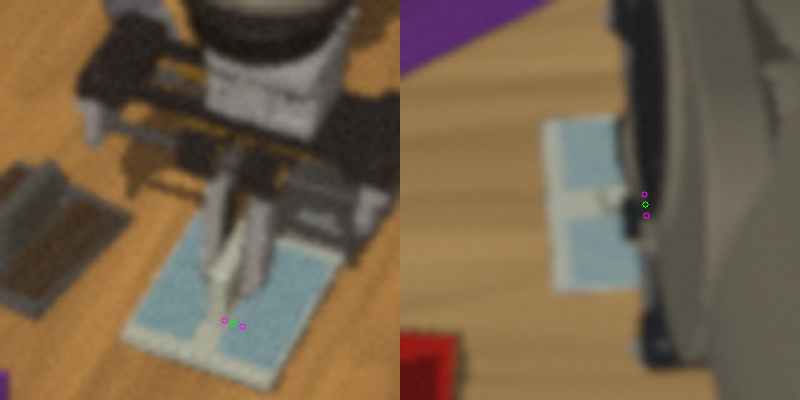

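```bash
cat >> h.py <<'E'
BAY=np.array([.585,.1917,.092])
OC=np.array([.001,0,-.0161])
def cpose(xu,zu,th,dy=0):
    th=np.radians(th);Rb=bayR(YAW);C=np.array([xu-45*np.cos(th),dy,zu+45*np.sin(th)])/1e3
    Rc=Rb@Ry(th);return BAY+Rb@C,Rc
def tpose(xu,zu,th,dy=0):
    C,Rc=cpose(xu,zu,th,dy);Rt=np.c_[Rc[:,1],Rc[:,0],-Rc[:,2]];return C-Rt@OC,Rt
def where():
    s=arm.state();R=np.array(s['tool_rot']);C=np.array(s['eef_pos'])+R@OC
    Rb=bayR(YAW);c=Rb.T@(C-BAY)*1e3;xc=Rb.T@R[:,1];th=np.degrees(np.arctan2(-xc[2],xc[0]))
    t=np.radians(th);yawerr=np.degrees(np.arctan2(xc[1],xc[0]));roll=np.degrees((Rb.T@R[:,0])[2])
    print('cassette in bay: xu %.1f zu %.1f th %.1f dy %.1f yawerr %.1f roll %.1f'%(c[0]+45*np.cos(t),c[2]-45*np.sin(t),th,c[1],yawerr,roll))
E
python3 - <<'E'
from h import *
where();p,R=tpose(24,70,30);print(p);plan(p,R,12);plan([.48,-.13,.2],Rdown(CYAW),3)
p,R=tpose(45,0,0);print(p,R)
E
```

```text
cassette in bay: xu 28.4 zu -16.0 th 25.1 dy -341.7 yawerr 21.5 roll 8.2
[0.53302536 0.20661771 0.15346766]
plan N=12 v [0.0288, 0.0016, -0.0067] w/pi [0.0023, 0.0004, 0.0091] | dist 353.4mm rot 20.26deg
plan N=3 v [0.0007, 0.0024, -0.0422] w/pi [-0.0001, -0.0001, 0.0001] | dist 126.8mm rot 0.13deg
[0.59121066 0.18874631 0.07740844] [[ 0.29360894  0.86636283  0.40399162]
 [ 0.95592562 -0.26610007 -0.1240845 ]
 [ 0.          0.42261826 -0.90630779]]
```

Emit:
servo_tool:
  motion:
    - [[0.005, 0.001, -0.03], [0, 0, 0.001], -1]
    - [[0.015, 0.001, -0.04], [0.001, 0, 0.004], -1]
    - [[0.028, 0.001, -0.03], [0.002, 0, 0.008], -1]
    - [[0.03, 0.001, -0.01], [0.002, 0, 0.008], -1]
    - [[0.03, 0.001, 0], [0.002, 0, 0.008], -1]
    - [[0.03, 0.001, 0], [0.002, 0, 0.008], -1]
    - [[0.03, 0.001, 0], [0.002, 0, 0.008], -1]
    - [[0.03, 0.001, 0], [0.002, 0, 0.008], -1]
    - [[0.03, 0.001, 0], [0.002, 0, 0.008], -1]
    - [[0.03, 0.001, 0], [0.002, 0, 0.008], -1]
    - [[0.02, 0, 0], [0.001, 0, 0.004], -1]
    - [[0, 0, 0], [0, 0, 0], -1]

```text
time_s: 9.75
eef_pos: [0.4961, 0.1521, 0.1679]
tool_rot: [[0.198, 0.977, -0.079], [0.98, -0.198, 0.006], [-0.01, -0.078, -0.997]]
force: [0.1, 1.4, -1.2]
grip_width: 0.0118
```

Run:
```python
from h import *
st();where();plan(*tpose(24,70,30),6)
```

```text
t 9.75 q [5.2, 15.7, -32.8, 107.0, 6.7, 63.8, -41.5] p [0.4961, 0.1521, 0.1679] F [0.1, 1.4, -1.2] w 0.0118
cassette in bay: xu 12.6 zu 91.6 th 29.5 dy -62.7 yawerr 6.4 roll 1.9
plan N=6 v [0.0103, 0.004, 0.002] w/pi [0.0005, 0.0009, 0.0052] | dist 67.4mm rot 5.69deg
```

Emit:
servo_tool:
  motion:
    - [[0.0103, 0.004, 0.002], [0.0005, 0.0009, 0.0052], -1]
    - [[0.0103, 0.004, 0.002], [0.0005, 0.0009, 0.0052], -1]
    - [[0.0103, 0.004, 0.002], [0.0005, 0.0009, 0.0052], -1]
    - [[0.0103, 0.004, 0.002], [0.0005, 0.0009, 0.0052], -1]
    - [[0.0103, 0.004, 0.002], [0.0005, 0.0009, 0.0052], -1]
    - [[0.006, 0.002, 0.001], [0.0003, 0.0005, 0.003], -1]
    - [[0, 0, 0], [0, 0, 0], -1]

```text
time_s: 10.45
eef_pos: [0.5293, 0.2012, 0.1451]
tool_rot: [[0.293, 0.952, -0.093], [0.956, -0.292, 0.02], [-0.008, -0.095, -0.995]]
force: [0.3, -0.6, -1.2]
grip_width: 0.0116
```

```bash
cat > look2.py <<'E'
import sys
from h import *
tag=sys.argv[1];s=st();where();R=np.array(s['tool_rot']);C=np.array(s['eef_pos'])+R@OC;Rc=np.c_[R[:,1],R[:,0],-R[:,2]]
Rb=bayR(YAW)
G=[(C+Rc@np.array(q)/1e3,(0,0,255)) for q in [[45,55,10],[45,-55,10],[-45,-55,10],[-45,55,10],[45,55,0],[45,-55,0],[-45,55,0],[-45,-55,0],[0,30,50],[0,-30,50]]]
G+=[(BAY+Rb@np.array(q)/1e3,(0,255,0)) for q in [[33.5,75,20],[33.5,-75,20],[-47.5,57.5,10],[-47.5,-57.5,10],[-127,75,10],[-127,-75,10]]]
h=50;f=8;out=[]
for n,cx,cy in(('side',int(sys.argv[2]),int(sys.argv[3])),('top',int(sys.argv[4]),int(sys.argv[5]))):
    im=snap(n,f'pics/{n}{tag}.png');i=cv2.imread(f'pics/{n}{tag}.png');x0,y0=cx-h,cy-37
    z=cv2.resize(i[y0:y0+75,x0:x0+2*h],None,fx=f,fy=f,interpolation=cv2.INTER_CUBIC)
    for X,col in G:
        u=(proj(cam(n),X)[0]+.5-[x0,y0])*f;cv2.circle(z,(int(u[0]),int(u[1])),3,col,1)
    cv2.imwrite(f'pics/{tag}_{n}.png',z)
E
python3 look2.py i 210 235 190 180
```

```text
t 10.45 q [0.1, 21.8, -31.7, 102.2, 8.4, 63.4, -51.2] p [0.5293, 0.2012, 0.1451] F [0.3, -0.6, -1.2] w 0.0116
cassette in bay: xu 18.6 zu 62.9 th 30.4 dy -6.1 yawerr 0.0 roll -0.4
```

View pics/i_side.png

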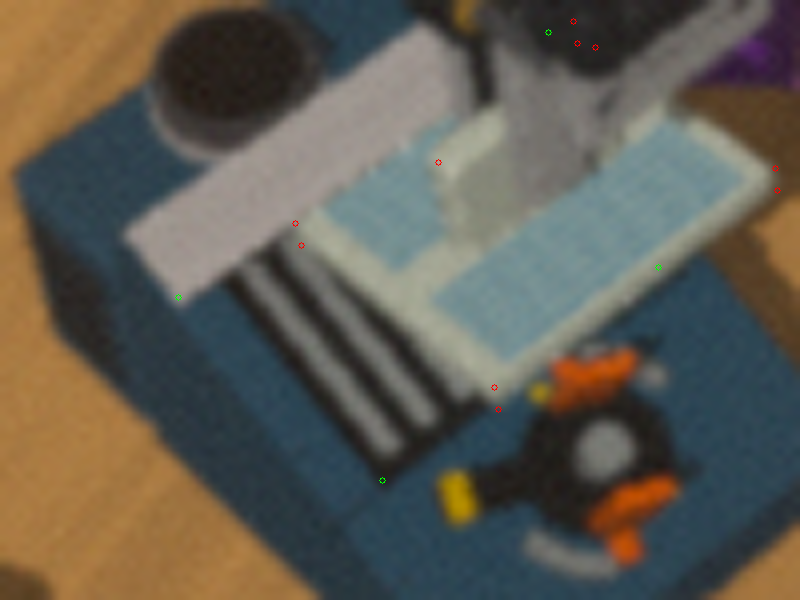

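View pics/i_top.png

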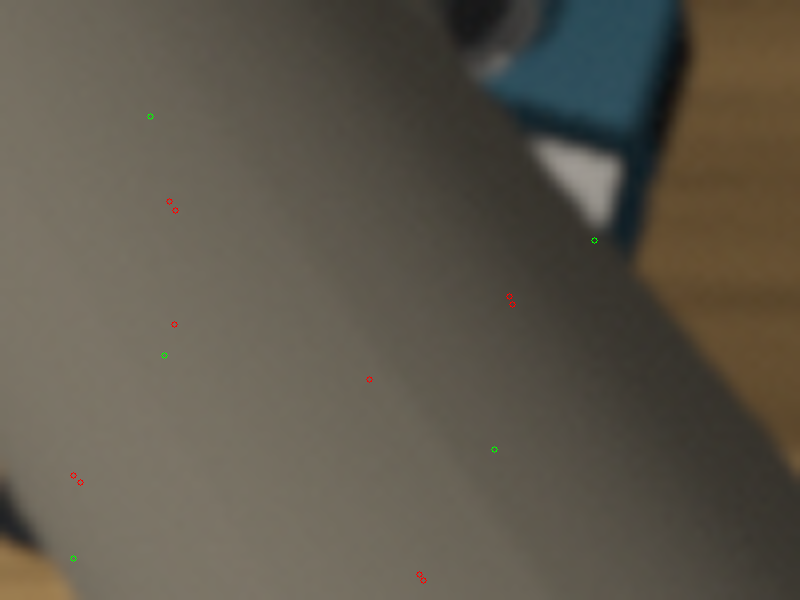

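Run:
```python
from h import *
plan(*tpose(25,20,30,1),6)
```

```text
plan N=6 v [0.0014, 0.0046, 0.0057] w/pi [-0.0004, 0.0004, 0.0] | dist 44.8mm rot 0.63deg
```

Emit:
servo_tool:
  motion:
    - [[0.0014, 0.0046, 0.0057], [-0.0004, 0.0004, 0], -1]
    - [[0.0014, 0.0046, 0.0057], [-0.0004, 0.0004, 0], -1]
    - [[0.0014, 0.0046, 0.0057], [-0.0004, 0.0004, 0], -1]
    - [[0.0014, 0.0046, 0.0057], [-0.0004, 0.0004, 0], -1]
    - [[0.001, 0.003, 0.004], [0, 0, 0], -1]
    - [[0, 0, 0], [0, 0, 0], -1]

```text
time_s: 11.15
eef_pos: [0.5508, 0.1996, 0.1143]
tool_rot: [[0.294, 0.952, -0.085], [0.956, -0.293, 0.023], [-0.003, -0.088, -0.996]]
force: [0.2, 0.5, -3.0]
grip_width: 0.0119
```

```bash
python3 look2.py j 210 235 190 180; python3 -c "
from h import *
plan(*tpose(25,10,30,1),3)"
```

```text
t 11.15 q [-0.3, 25.0, -30.7, 101.6, 10.3, 60.6, -51.4] p [0.5508, 0.1996, 0.1143] F [0.2, 0.5, -3.0] w 0.0119
cassette in bay: xu 24.7 zu 26.4 th 30.1 dy -1.4 yawerr -0.0 roll -0.2
plan N=3 v [0.0008, 0.0029, 0.0049] w/pi [-0.0001, 0.0003, -0.0] | dist 17.3mm rot 0.17deg
```

View pics/j_side.png

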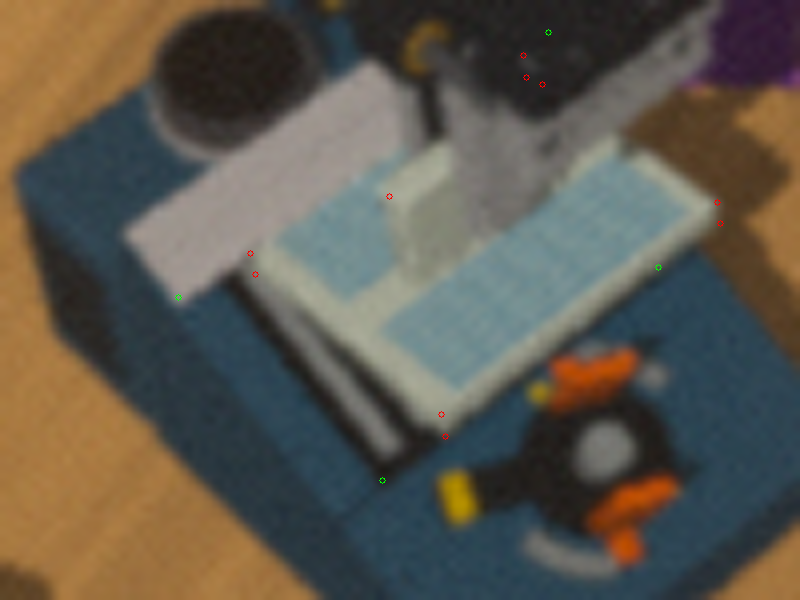

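Emit:
servo_tool:
  motion:
    - [[0.001, 0.0029, 0.0049], [0, 0.0003, 0], -1]
    - [[0.0005, 0.0025, 0.004], [0, 0.0003, 0], -1]
    - [[0, 0.001, 0.002], [0, 0, 0], -1]
    - [[0, 0, 0], [0, 0, 0], -1]

```text
time_s: 11.65
eef_pos: [0.5568, 0.1999, 0.1031]
tool_rot: [[0.293, 0.952, -0.083], [0.956, -0.292, 0.025], [-0.0, -0.087, -0.996]]
force: [-0.2, 1.0, -2.0]
grip_width: 0.0118
```

```bash
python3 -c "
from h import *
st();where();plan(*tpose(25,4,30,1),3)"
```

```text
t 11.65 q [-0.4, 26.1, -30.4, 101.5, 10.8, 59.6, -51.5] p [0.5568, 0.1999, 0.1031] F [-0.2, 1.0, -2.0] w 0.0118
cassette in bay: xu 25.1 zu 13.9 th 30.0 dy 0.6 yawerr 0.0 roll -0.0
plan N=3 v [0.0002, 0.0016, 0.0029] w/pi [0.0, 0.0, 0.0] | dist 9.9mm rot 0.03deg
```

Emit:
servo_tool:
  motion:
    - [[0, 0.0016, 0.0029], [0, 0, 0], -1]
    - [[0, 0.0016, 0.0029], [0, 0, 0], -1]
    - [[0, 0, 0], [0, 0, 0], -1]

```text
time_s: 11.95
eef_pos: [0.5596, 0.199, 0.0967]
tool_rot: [[0.293, 0.952, -0.083], [0.956, -0.292, 0.025], [-0.0, -0.087, -0.996]]
force: [-0.0, 0.2, -1.1]
grip_width: 0.0119
```

Emit:
servo_tool:
  motion:
    - [[0, 0.0009, 0.0017], [0, 0, 0], -1]
    - [[0, 0.0009, 0.0017], [0, 0, 0], -1]

```text
time_s: 12.15
eef_pos: [0.5613, 0.1987, 0.0931]
tool_rot: [[0.293, 0.952, -0.083], [0.956, -0.292, 0.025], [-0.0, -0.086, -0.996]]
force: [0.0, -0.8, -3.1]
grip_width: 0.0117
```

```bash
python3 look2.py k 210 235 190 180
```

```text
t 12.15 q [-0.5, 27.0, -30.1, 101.5, 11.3, 58.7, -51.5] p [0.5613, 0.1987, 0.0931] F [0.0, -0.8, -3.1] w 0.0117
cassette in bay: xu 25.1 zu 2.9 th 30.0 dy 0.7 yawerr 0.0 roll 0.0
```

View pics/k_side.png

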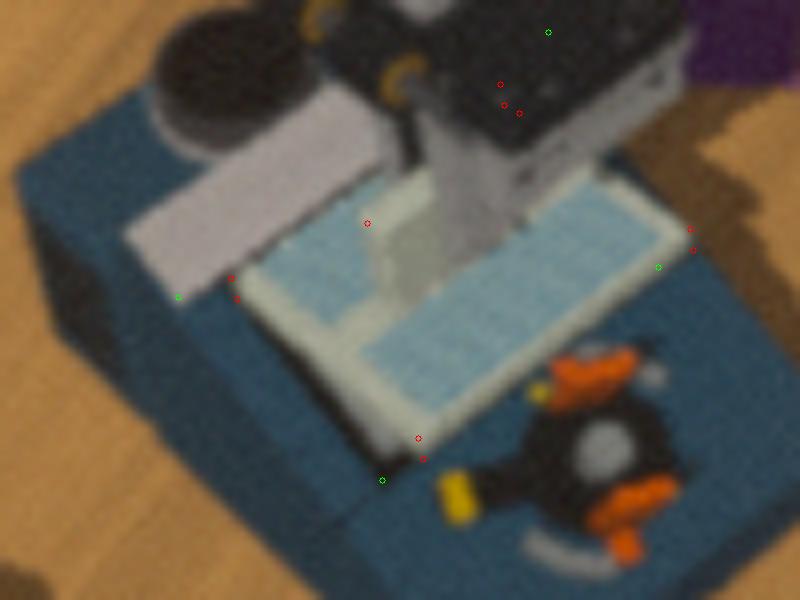

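Emit:
servo_tool:
  motion:
    - [[0, 0.0008, 0.0014], [0, 0, 0], -1]

```text
time_s: 12.35
eef_pos: [0.5619, 0.1985, 0.0916]
tool_rot: [[0.293, 0.952, -0.083], [0.956, -0.292, 0.025], [-0.0, -0.087, -0.996]]
force: [-0.3, 0.8, -1.8]
grip_width: 0.0119
```

Emit:
servo_tool:
  motion:
    - [[0, 0.0008, 0.0014], [0, 0, 0], -1]

```text
time_s: 12.45
eef_pos: [0.562, 0.1987, 0.0908]
tool_rot: [[0.293, 0.952, -0.084], [0.956, -0.292, 0.025], [-0.0, -0.087, -0.996]]
force: [-15.9, -2.5, 26.2]
grip_width: 0.0119
```

Emit:
servo_tool:
  motion:
    - [[0, 0.0008, 0.0014], [0, 0, 0], -1]

```text
time_s: 12.55
eef_pos: [0.5619, 0.1989, 0.0907]
tool_rot: [[0.293, 0.953, -0.084], [0.956, -0.291, 0.025], [-0.001, -0.088, -0.996]]
force: [-15.8, -4.8, 30.5]
grip_width: 0.0119
```

```bash
python3 -c "
from h import *
st();where()"
```

```text
t 12.55 q [-0.6, 27.3, -30.1, 101.5, 11.5, 58.6, -51.6] p [0.5619, 0.1989, 0.0907] F [-15.8, -4.8, 30.5] w 0.0119
cassette in bay: xu 24.5 zu 0.4 th 30.0 dy 1.1 yawerr 0.1 roll -0.0
```

Emit:
servo_tool:
  motion:
    - [[0, -0.0012, -0.002], [0, 0, 0], -1]
    - [[0, 0, 0], [0, 0, 0], -1]

```text
time_s: 12.75
eef_pos: [0.561, 0.1994, 0.0935]
tool_rot: [[0.292, 0.953, -0.084], [0.956, -0.291, 0.025], [-0.001, -0.087, -0.996]]
force: [-0.4, 1.5, -2.4]
grip_width: 0.0117
```

```bash
cat > zoom.py <<'E'
import sys
from h import *
tag=sys.argv[1];x0,y0,w,hh,f=map(int,sys.argv[2:7])
s=st();where();R=np.array(s['tool_rot']);C=np.array(s['eef_pos'])+R@OC;Rc=np.c_[R[:,1],R[:,0],-R[:,2]];Rb=bayR(YAW)
im=snap('side',f'pics/side{tag}.png');i=cv2.imread(f'pics/side{tag}.png');c=cam('side')
z=cv2.resize(i[y0:y0+hh,x0:x0+w],None,fx=f,fy=f,interpolation=cv2.INTER_LANCZOS4).astype(float)
z=np.clip(255*(z/255)**.7*1.1,0,255).astype(np.uint8)
L=[(BAY+Rb@np.array([a,b,10])/1e3,(0,255,0)) for a in range(-48,35,10) for b in(57.5,-57.5)]+[(BAY+Rb@np.array([-47.5,b,10])/1e3,(0,255,0)) for b in range(-57,58,19)]
L+=[(BAY+Rb@np.array([33.5,b,20])/1e3,(0,255,255)) for b in range(-75,76,25)]
L+=[(C+Rc@np.array([a,b,10])/1e3,(0,0,255)) for a in range(-45,46,15) for b in(55,-55)]
L+=[(C+Rc@np.array([-45,b,0])/1e3,(255,0,255)) for b in range(-55,56,22)]
for X,col in L:
    u=(proj(c,X)[0]+.5-[x0,y0])*f;cv2.circle(z,(int(u[0]),int(u[1])),2,col,-1)
cv2.imwrite(f'pics/{tag}_zoom.png',z)
E
python3 zoom.py l 175 215 80 60 10
```

```text
t 12.75 q [-0.6, 27.1, -30.2, 101.5, 11.3, 58.8, -51.6] p [0.561, 0.1994, 0.0935] F [-0.4, 1.5, -2.4] w 0.0117
cassette in bay: xu 24.8 zu 3.4 th 30.0 dy 1.3 yawerr 0.1 roll 0.0
```

View pics/l_zoom.png

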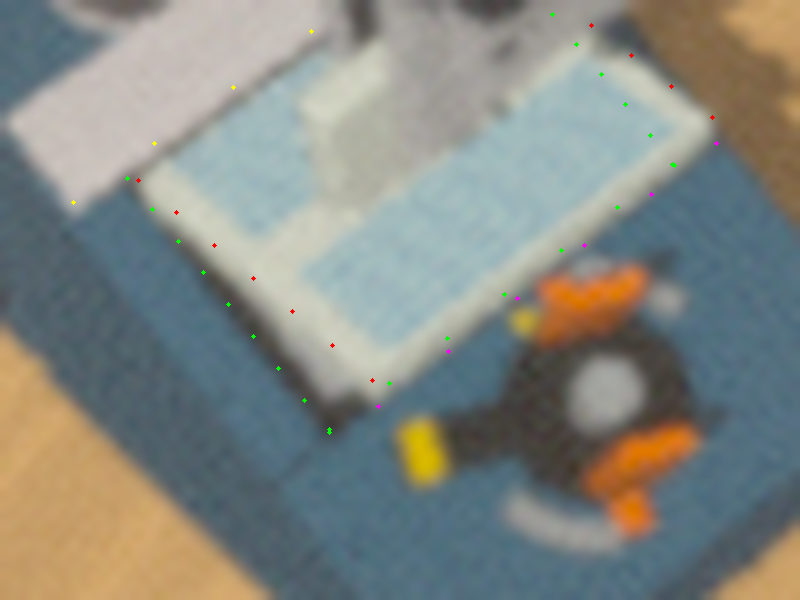

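```bash
python3 -c "
from h import *
plan(*tpose(34,2.2,24,.7),5)"
```

```text
plan N=5 v [-0.0001, 0.0021, 0.0003] w/pi [-0.0067, 0.0001, 0.0001] | dist 10.5mm rot 6.02deg
```

Emit:
servo_tool:
  motion:
    - [[0, 0.0021, 0.0003], [-0.0067, 0, 0], -1]
    - [[0, 0.0021, 0.0003], [-0.0067, 0, 0], -1]
    - [[0, 0.0021, 0.0003], [-0.0067, 0, 0], -1]
    - [[0, 0.0021, 0.0003], [-0.0067, 0, 0], -1]
    - [[0, 0.0015, 0], [-0.004, 0, 0], -1]
    - [[0, 0, 0], [0, 0, 0], -1]

```text
time_s: 13.4
eef_pos: [0.5708, 0.1961, 0.0906]
tool_rot: [[0.292, 0.956, 0.017], [0.956, -0.292, -0.006], [-0.001, 0.018, -1.0]]
force: [0.2, 0.7, -3.0]
grip_width: 0.012
```

```bash
python3 -c "
from h import *
st();where();plan(*tpose(38,1.8,19,.7),4);plan(*tpose(42,1.5,14,.7),8)"
```

```text
t 13.4 q [-2.8, 24.7, -28.9, 105.0, 15.5, 53.5, -55.7] p [0.5708, 0.1961, 0.0906] F [0.2, 0.7, -3.0] w 0.012
cassette in bay: xu 33.6 zu 1.5 th 24.0 dy 1.0 yawerr 0.1 roll -0.0
plan N=4 v [-0.0001, 0.0013, 0.0005] w/pi [-0.0069, 0.0001, 0.0001] | dist 5.7mm rot 4.99deg
plan N=8 v [-0.0, 0.0013, 0.0006] w/pi [-0.0069, 0.0, 0.0001] | dist 11.9mm rot 9.99deg
```

Emit:
servo_tool:
  motion:
    - [[0, 0.0013, 0.0003], [-0.0069, 0, 0], -1]
    - [[0, 0.0013, 0.0005], [-0.0069, 0, 0], -1]
    - [[0, 0.0013, 0.0005], [-0.0069, 0, 0], -1]
    - [[0, 0.001, 0.0003], [-0.005, 0, 0], -1]
    - [[0, 0, 0], [0, 0, 0], -1]

```text
time_s: 13.9
eef_pos: [0.5758, 0.1946, 0.0892]
tool_rot: [[0.292, 0.951, 0.101], [0.957, -0.29, -0.032], [-0.001, 0.105, -0.994]]
force: [0.0, 0.3, -2.3]
grip_width: 0.0118
```

```bash
python3 zoom.py m 175 215 80 60 10;  python3 -c "
from h import *
plan(*tpose(42,1.7,14,.7),4)"
```

```text
t 13.9 q [-5.2, 22.6, -27.7, 108.3, 19.7, 49.1, -60.4] p [0.5758, 0.1946, 0.0892] F [0.0, 0.3, -2.3] w 0.0118
cassette in bay: xu 37.9 zu 2.1 th 19.0 dy 1.1 yawerr 0.1 roll 0.0
plan N=4 v [-0.0001, 0.0013, 0.0008] w/pi [-0.0069, 0.0, 0.0002] | dist 6.2mm rot 4.98deg
```

View pics/m_zoom.png

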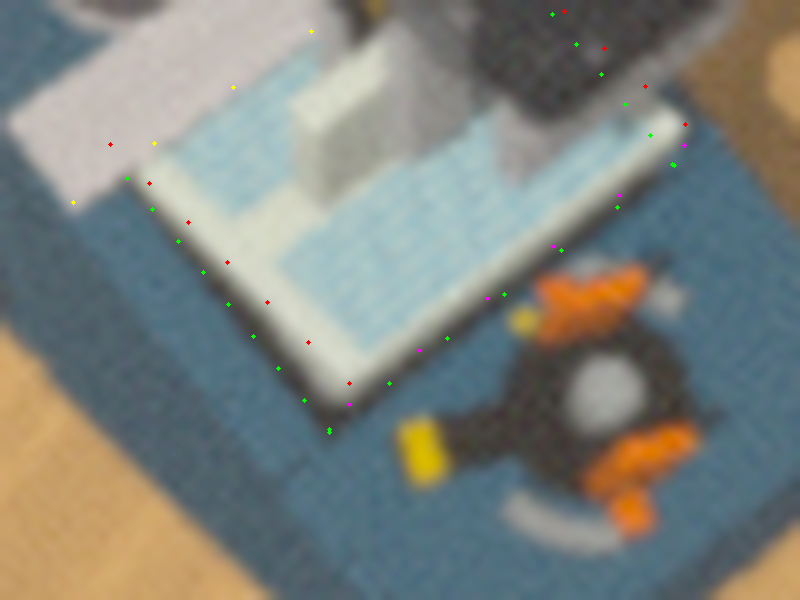

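```bash
python3 -c "
from h import *
plan(*tpose(41.5,1.7,14,0),4);plan(*tpose(44,1.7,8,0),8)"
```

```text
plan N=4 v [-0.0003, 0.0012, 0.0008] w/pi [-0.0069, 0.0, 0.0002] | dist 6.0mm rot 4.98deg
plan N=8 v [-0.0001, 0.0011, 0.0009] w/pi [-0.0076, 0.0, 0.0001] | dist 11.8mm rot 10.98deg
```

Emit:
servo_tool:
  motion:
    - [[-0.0003, 0.0012, 0.0008], [-0.007, 0, 0.0002], -1]
    - [[-0.0003, 0.0012, 0.0008], [-0.007, 0, 0.0002], -1]
    - [[-0.0003, 0.0012, 0.0008], [-0.007, 0, 0], -1]
    - [[0, 0.0008, 0.0005], [-0.005, 0, 0], -1]
    - [[0, 0, 0], [0, 0, 0], -1]

```text
time_s: 14.45
eef_pos: [0.5806, 0.1921, 0.0867]
tool_rot: [[0.293, 0.938, 0.184], [0.956, -0.288, -0.057], [-0.0, 0.192, -0.981]]
force: [0.4, 0.1, -2.2]
grip_width: 0.0113
```

```bash
python3 zoom.py n 175 215 80 60 10;  python3 -c "
from h import *
plan(*tpose(44,1.5,8,.0),4)"
```

```text
t 14.45 q [-8.2, 20.9, -25.9, 111.7, 25.0, 44.7, -66.4] p [0.5806, 0.1921, 0.0867] F [0.4, 0.1, -2.2] w 0.0113
cassette in bay: xu 41.4 zu 1.8 th 13.9 dy 0.1 yawerr 0.0 roll -0.0
plan N=4 v [-0.0, 0.001, 0.0011] w/pi [-0.0082, 0.0, 0.0] | dist 6.1mm rot 5.93deg
```

View pics/n_zoom.png

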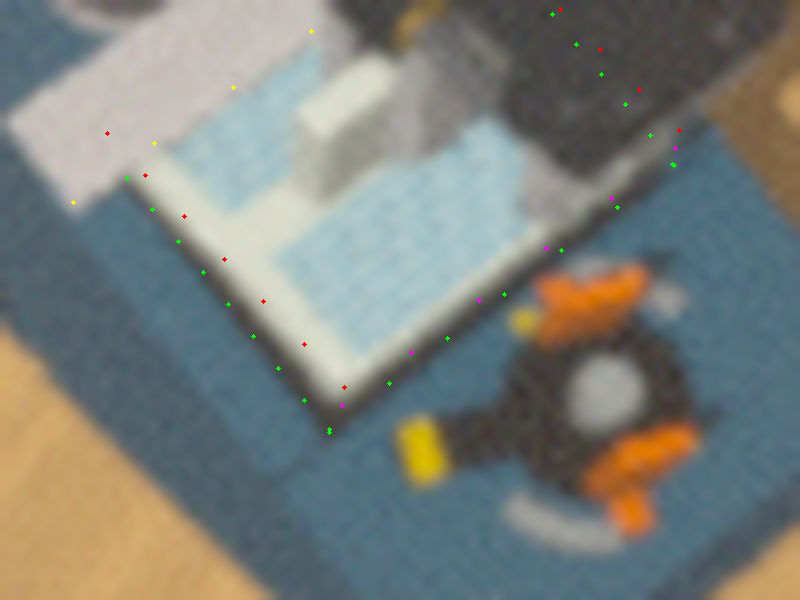

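Emit:
servo_tool:
  motion:
    - [[0, 0.001, 0.0011], [-0.0082, 0, 0], -1]
    - [[0, 0.001, 0.0011], [-0.0082, 0, 0], -1]
    - [[0, 0.001, 0.0011], [-0.0082, 0, 0], -1]
    - [[0, 0.0006, 0.0007], [-0.006, 0, 0], -1]
    - [[0, 0, 0], [0, 0, 0], -1]

```text
time_s: 15.0
eef_pos: [0.5847, 0.191, 0.0833]
tool_rot: [[0.294, 0.916, 0.274], [0.956, -0.282, -0.084], [-0.0, 0.286, -0.958]]
force: [0.5, 0.3, -2.0]
grip_width: 0.0116
```

```bash
python3 -c "
from h import *
st();where();plan(*tpose(44.8,1.2,2,.0),4)"
```

```text
t 15.0 q [-12.6, 19.4, -23.4, 115.5, 32.6, 40.5, -75.1] p [0.5847, 0.191, 0.0833] F [0.5, 0.3, -2.0] w 0.0116
cassette in bay: xu 43.1 zu 1.5 th 8.4 dy 0.2 yawerr -0.0 roll -0.0
plan N=4 v [-0.0001, 0.0009, 0.0013] w/pi [-0.0088, 0.0, -0.0] | dist 6.3mm rot 6.36deg
```

Emit:
servo_tool:
  motion:
    - [[0, 0.001, 0.0013], [-0.0088, 0, 0], -1]
    - [[0, 0.001, 0.0013], [-0.0088, 0, 0], -1]
    - [[0, 0.001, 0.0013], [-0.0088, 0, 0], -1]
    - [[0, 0.0007, 0.0008], [-0.006, 0, 0], -1]
    - [[0, 0, 0], [0, 0, 0], -1]

```text
time_s: 15.5
eef_pos: [0.589, 0.1899, 0.0797]
tool_rot: [[0.295, 0.883, 0.364], [0.955, -0.273, -0.113], [-0.0, 0.381, -0.925]]
force: [-0.6, 1.3, -1.7]
grip_width: 0.0117
```

```bash
python3 zoom.py o 175 215 80 60 10;  python3 -c "
from h import *
plan(*tpose(45,.6,0,.0),2)"
```

```text
t 15.5 q [-18.0, 18.4, -20.2, 119.3, 42.5, 37.3, -86.7] p [0.589, 0.1899, 0.0797] F [-0.6, 1.3, -1.7] w 0.0117
cassette in bay: xu 44.4 zu 1.0 th 2.6 dy 0.5 yawerr -0.1 roll -0.1
plan N=2 v [-0.0003, 0.0006, 0.0012] w/pi [-0.0073, 0.0001, -0.0003] | dist 2.8mm rot 2.62deg
```

View pics/o_zoom.png

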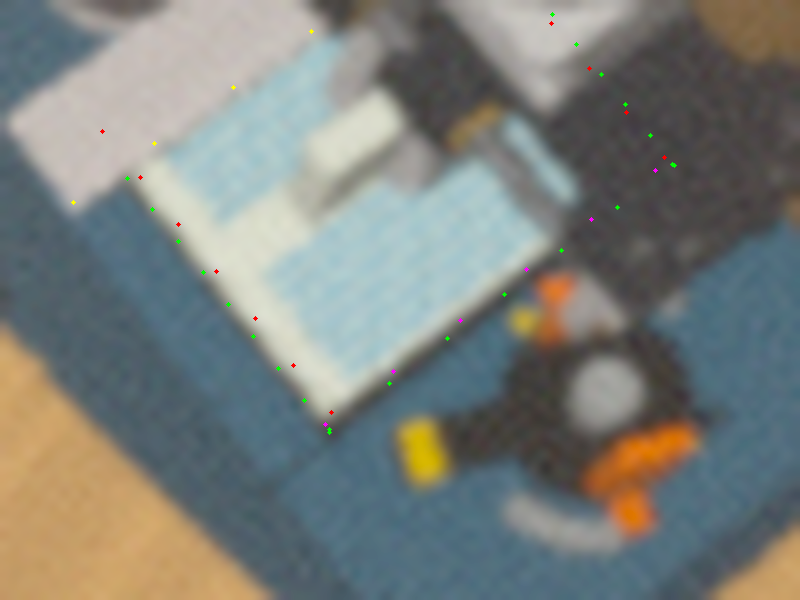

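Emit:
servo_tool:
  motion:
    - [[-0.0002, 0.0005, 0.0012], [-0.0073, 0, 0], -1]
    - [[0, 0.0003, 0.0008], [-0.006, 0, 0], -1]
    - [[0, 0, 0], [0, 0, 0], -1]

```text
time_s: 15.85
eef_pos: [0.5907, 0.1897, 0.0785]
tool_rot: [[0.296, 0.868, 0.399], [0.955, -0.269, -0.123], [0.0, 0.418, -0.909]]
force: [-0.6, 0.3, -2.2]
grip_width: 0.0115
```

```bash
python3 -c "
from h import *
st();where()"
```

```text
t 15.85 q [-20.2, 18.2, -18.9, 120.7, 47.0, 36.4, -92.0] p [0.5907, 0.1897, 0.0785] F [-0.6, 0.3, -2.2] w 0.0115
cassette in bay: xu 44.9 zu 1.0 th 0.3 dy 0.8 yawerr -0.2 roll -0.0
```

Emit:
servo_tool:
  motion:
    - [[-0.0005, 0, 0.001], [0, 0, 0], -1]
    - [[0, 0, 0.0008], [0, 0, 0], -1]

```text
time_s: 16.05
eef_pos: [0.5908, 0.1897, 0.0782]
tool_rot: [[0.296, 0.868, 0.398], [0.955, -0.269, -0.123], [0.0, 0.416, -0.909]]
force: [-22.7, -2.9, 22.2]
grip_width: 0.0121
```

Emit:
servo_tool:
  motion:
    - [[0, 0, -0.0005], [0, 0, 0], -0.45]
    - [[0, 0, 0], [0, 0, 0], -0.45]
    - [[0, 0, 0], [0, 0, 0], -0.45]

```text
time_s: 16.35
eef_pos: [0.5922, 0.1895, 0.08]
tool_rot: [[0.298, 0.868, 0.397], [0.955, -0.271, -0.122], [0.002, 0.416, -0.909]]
force: [-0.0, -0.4, 1.0]
grip_width: 0.0256
```

Emit:
servo_tool:
  motion:
    - [[0, 0, -0.01], [0, 0, 0], -0.45]
    - [[0, 0, -0.03], [0, 0, 0], -0.45]
    - [[0, 0, -0.04], [0, 0, 0], -0.45]
    - [[0, 0, -0.03], [0, 0, 0], -0.45]
    - [[0, 0, 0], [0, 0, 0], -0.45]

```text
time_s: 16.85
eef_pos: [0.546, 0.2037, 0.1849]
tool_rot: [[0.298, 0.869, 0.394], [0.955, -0.272, -0.122], [0.001, 0.413, -0.911]]
force: [1.0, -0.6, 0.1]
grip_width: 0.0258
```

```bash
python3 zoom.py p 175 215 80 60 10
```

```text
t 16.85 q [-18.7, 7.3, -23.9, 118.4, 33.4, 46.9, -80.9] p [0.546, 0.2037, 0.1849] F [1.0, -0.6, 0.1] w 0.0258
cassette in bay: xu 47.5 zu 117.0 th 0.6 dy 1.1 yawerr -0.3 roll -0.0
```

View pics/p_zoom.png

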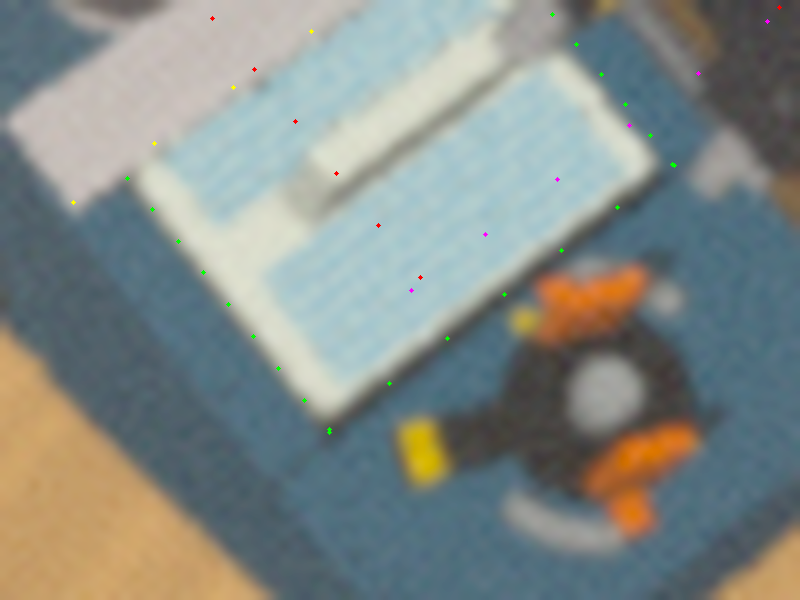

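```bash
cat >> h.py <<'E'
D=.030
def lpose(h,ang,dx=0,dy=0): # tip height above face mm, jaw angle in bay deg
    Rb=bayR(YAW);a=np.radians(ang);y=Rb@[np.cos(a),np.sin(a),0];z=-Rb[:,2]
    p=BAY+Rb@np.array([-.0815+dx/1e3,dy/1e3,.010+h/1e3-D]);return p,np.c_[np.cross(y,z),y,z]
def lwhere():
    s=arm.state();R=np.array(s['tool_rot']);Rb=bayR(YAW);c=Rb.T@(np.array(s['eef_pos'])-BAY)*1e3;y=Rb.T@R[:,1];z=Rb.T@R[:,2]
    print('tip rel hub: x %.1f y %.1f h %.1f jaw %.1f deg tilt %s'%(c[0]+81.5,c[1],c[2]-10+D*1e3,np.degrees(np.arctan2(y[1],y[0])),np.round(np.degrees(z[:2]),1)))
E
python3 - <<'E'
from h import *
lwhere();plan(*lpose(75,0),4)
print(lpose(75,0)[0])
E
```

```text
tip rel hub: x 83.5 y -0.7 h 119.8 jaw -0.3 deg tilt [-0.7 -0.1]
plan N=4 v [0.0001, -0.0208, 0.0114] w/pi [-0.0009, 0.0002, -0.0004] | dist 94.7mm rot 0.73deg
[0.49217189 0.2202118  0.10740354]
```

Emit:
servo_tool:
  motion:
    - [[0, -0.0208, 0.0114], [-0.0009, 0, 0], 0.3]
    - [[0, -0.0208, 0.0114], [-0.0009, 0, 0], 0.5]
    - [[0, -0.0208, 0.0114], [-0.0009, 0, 0], 0.5]
    - [[0, -0.0208, 0.0114], [-0.0009, 0, 0], 0.5]
    - [[0, 0, 0], [0, 0, -0.03], 0.5]
    - [[0, 0, 0], [0, 0, -0.044], 0.5]
    - [[0, 0, 0], [0, 0, -0.044], 0.5]
    - [[0, 0, 0], [0, 0, -0.044], 0.5]
    - [[0, 0, 0], [0, 0, -0.044], 0.5]
    - [[0, 0, 0], [0, 0, -0.044], 0.5]
    - [[0, 0, 0], [0, 0, -0.044], 0.5]
    - [[0, 0, 0], [0, 0, -0.044], 0.5]

```text
time_s: 18.1
eef_pos: [0.4876, 0.2152, 0.0958]
tool_rot: [[-0.638, 0.663, 0.392], [0.674, 0.727, -0.132], [-0.372, 0.18, -0.911]]
force: [0.4, -0.1, -0.6]
grip_width: 0.0706
```

Run:
```python
from h import *
st();lwhere();plan(*lpose(65,158.75),12)
```

```text
t 18.1 q [-19.3, 12.0, -31.1, 127.3, 45.6, 42.2, -38.2] p [0.4876, 0.2152, 0.0958] F [0.4, -0.1, -0.6] w 0.0706
tip rel hub: x -7.6 y -6.1 h 65.7 jaw 62.8 deg tilt [-0.6 -0.6]
plan N=12 v [-0.0008, 0.0003, 0.0001] w/pi [-0.0002, -0.0004, -0.0444] | dist 9.8mm rot 95.92deg
```

Emit:
servo_tool:
  motion:
    - [[-0.0008, 0.0003, 0], [0, 0, -0.0444], 0.5]
    - [[-0.0008, 0.0003, 0], [0, 0, -0.0444], 0.5]
    - [[-0.0008, 0.0003, 0], [0, 0, -0.0444], 0.5]
    - [[-0.0008, 0.0003, 0], [0, 0, -0.0444], 0.5]
    - [[-0.0008, 0.0003, 0], [0, 0, -0.0444], 0.5]
    - [[-0.0008, 0.0003, 0], [0, 0, -0.0444], 0.5]
    - [[-0.0008, 0.0003, 0], [0, 0, -0.0444], 0.5]
    - [[-0.0008, 0.0003, 0], [0, 0, -0.0444], 0.5]
    - [[-0.0008, 0.0003, 0], [0, 0, -0.0444], 0.5]
    - [[-0.0008, 0.0003, 0], [0, 0, -0.0444], 0.5]
    - [[-0.0008, 0.0003, 0], [0, 0, -0.0444], 0.5]
    - [[-0.0005, 0, 0], [0, 0, -0.03], 0.5]

```text
time_s: 19.3
eef_pos: [0.4924, 0.2124, 0.0881]
tool_rot: [[-0.58, -0.723, 0.375], [-0.807, 0.575, -0.138], [-0.116, -0.383, -0.917]]
force: [0.2, -0.6, 0.1]
grip_width: 0.0706
```

Run:
```python
from h import *
st();lwhere();plan(*lpose(50,158.75),4)
```

```text
t 19.3 q [-9.4, 15.1, -41.3, 126.0, 48.6, 44.7, 57.8] p [0.4924, 0.2124, 0.0881] F [0.2, -0.6, 0.1] w 0.0706
tip rel hub: x -5.9 y -7.4 h 56.4 jaw 160.3 deg tilt [-1.5 -1.3]
plan N=4 v [-0.0023, -0.0008, 0.0016] w/pi [0.0013, -0.0024, 0.0022] | dist 11.4mm rot 2.50deg
```

Emit:
servo_tool:
  motion:
    - [[-0.0023, -0.0008, 0.0015], [0.0013, -0.0024, 0.002], 0.5]
    - [[-0.0023, -0.0008, 0.0015], [0.0013, -0.0024, 0.002], 0.5]
    - [[-0.0023, -0.0008, 0.0015], [0.0013, -0.0024, 0.002], 0.5]
    - [[-0.0023, -0.0008, 0.0015], [0.0013, -0.0024, 0.002], 0.5]
    - [[0, 0, 0], [0, 0, 0], 0.5]

```text
time_s: 19.8
eef_pos: [0.5026, 0.2164, 0.0826]
tool_rot: [[-0.592, -0.697, 0.404], [-0.791, 0.6, -0.123], [-0.156, -0.392, -0.906]]
force: [-0.1, 0.0, 0.4]
grip_width: 0.0704
```

```bash
cat > lz.py <<'E'
import sys
from h import *
tag=sys.argv[1];ang=float(sys.argv[2]);s=st();lwhere();R=np.array(s['tool_rot']);P=np.array(s['eef_pos']);Rb=bayR(YAW);w=s['grip_width']*500
L=[(P+R@np.array([a,b,-D*1e3-zz])/1e3,c) for zz,c in((0,(0,0,255)),(30,(255,0,255))) for a in(-8,8) for b in(-w,w,-w-12.5,w+12.5)]
H=BAY+Rb@np.array([-.0815,0,.010]);Rl=Rb@Rz(np.radians(ang-90))
L+=[(H+Rl@np.array([a,b,z])/1e3,(0,255,0)) for a in(-10,10) for b in(-23,23,-17,17) for z in(40,)]
L+=[(H+Rl@np.array([52,b,5])/1e3,(0,255,255)) for b in(-7,7)]
for n,x0,y0 in(('side',195,195),('top',140,165)):
    snap(n,f'pics/{n}{tag}.png');i=cv2.imread(f'pics/{n}{tag}.png');f=9
    z=cv2.resize(i[y0:y0+66,x0:x0+88],None,fx=f,fy=f,interpolation=cv2.INTER_LANCZOS4)
    for X,col in L:
        u=(proj(cam(n),X)[0]+.5-[x0,y0])*f;cv2.circle(z,(int(u[0]),int(u[1])),2,col,-1)
    cv2.imwrite(f'pics/{tag}_{n}.png',z)
E
python3 lz.py q 158.75; python3 -c "
from h import *
plan(*lpose(30,158.75),4)"
```

```text
t 19.8 q [-10.5, 15.7, -40.1, 126.8, 52.4, 42.9, 52.5] p [0.5026, 0.2164, 0.0826] F [-0.1, 0.0, 0.4] w 0.0704
tip rel hub: x -0.4 y -0.6 h 47.8 jaw 158.4 deg tilt [-0.  0.]
plan N=4 v [-0.0002, -0.0, 0.0045] w/pi [0.0001, 0.0, -0.0004] | dist 18.0mm rot 0.32deg
```

View pics/q_side.png

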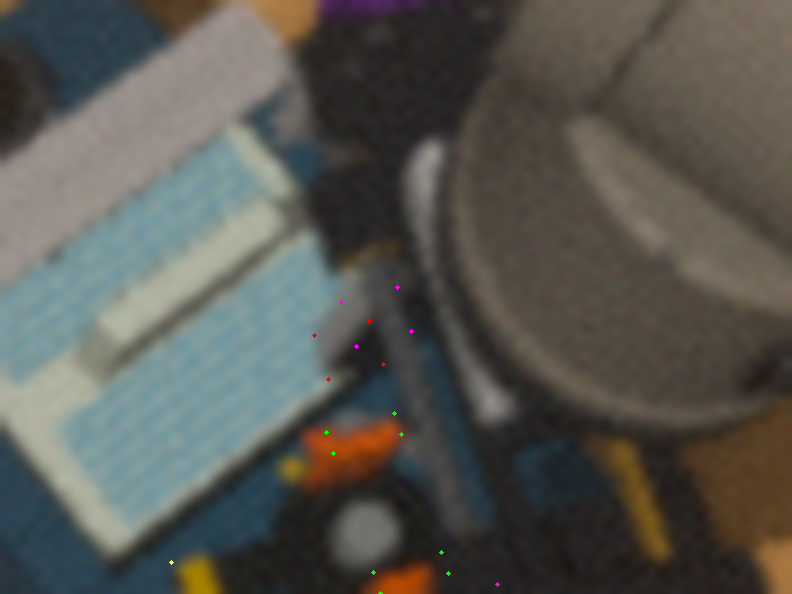

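View pics/q_top.png

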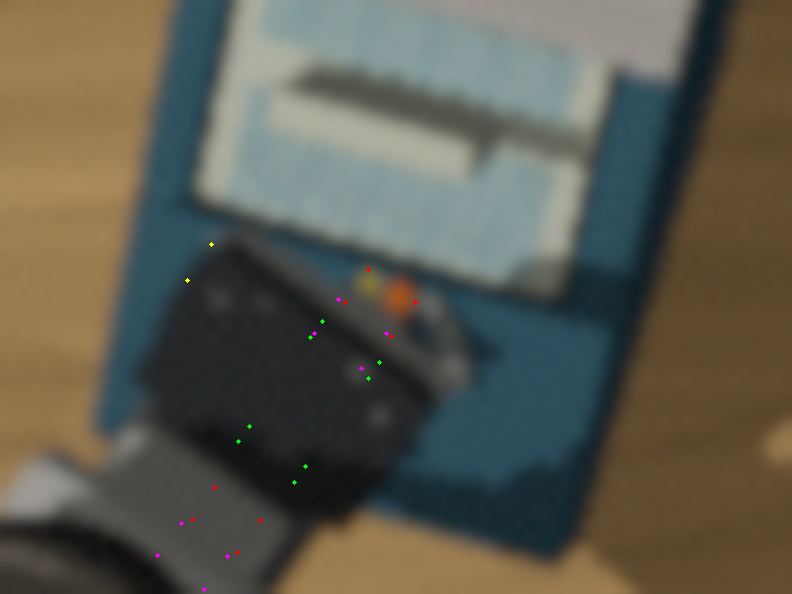

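Run:
```python
from h import *
S,T=cam('side'),cam('top');Rb=bayR(YAW)
def inb(X):return np.round(Rb.T@(X-BAY)*1e3,1)
print('cap tri',inb(tri([S,T],[[235.2,253.8],[176.5,207.7]])))
for h in(0,6,10,14,20):
    H=BAY+Rb@np.array([-.0815,0,.010+h/1e3]);print(h,proj(S,H)[0].round(1),proj(T,H)[0].round(1))
# bar yellow end
print('bar end tri',inb(tri([S,T],[[216.8,259.6],[162.9,195.3]])))
Rl=Rb@Rz(1.2);print('bar end pred',inb(BAY+Rb@np.array([-.0815,0,.01])+Rl@np.array([.048,0,.007])))
# tab outlines tops (side z1): lower tab, upper tab
H=BAY+Rb@np.array([-.0815,0,.010])
for n,c in(('S',S),('T',T)):
  for b in(20,-20):
    print(n,b,[proj(c,H+Rl@np.array([a,b,40])/1e3)[0].round(1).tolist() for a in(-10,10)])
```

```text
cap tri [-84.3  -0.   24.9]
0 [233.5 254.5] [178.1 204.6]
6 [234.1 253.9] [177.5 205.3]
10 [234.5 253.5] [177.1 205.7]
14 [234.9 253.1] [176.6 206.2]
20 [235.5 252.5] [176.  206.9]
bar end tri [-65.9  44.   15.9]
bar end pred [-64.1  44.7  17. ]
S 20 [[244.0, 257.1], [236.4, 259.3]]
S -20 [[238.7, 241.6], [231.1, 243.7]]
T 20 [[172.9, 217.2], [166.6, 212.7]]
T -20 [[181.0, 205.6], [174.7, 201.1]]
```

```bash
python3 -c "
from h import *
plan(*lpose(12,158.75,-1,.3),6)"
```

```text
plan N=6 v [-0.0001, 0.0001, 0.006] w/pi [0.0, 0.0, -0.0003] | dist 36.0mm rot 0.32deg
```

Emit:
servo_tool:
  motion:
    - [[-0.0001, 0.0002, 0.006], [0, 0, -0.0003], 0.5]
    - [[-0.0001, 0.0002, 0.006], [0, 0, -0.0003], 0.5]
    - [[-0.0001, 0.0002, 0.006], [0, 0, -0.0003], 0.5]
    - [[-0.0001, 0.0002, 0.006], [0, 0, -0.0003], 0.5]
    - [[0, 0, 0.005], [0, 0, 0], 0.5]
    - [[0, 0, 0], [0, 0, 0], 0.5]

```text
time_s: 20.5
eef_pos: [0.515, 0.2132, 0.0536]
tool_rot: [[-0.589, -0.7, 0.403], [-0.793, 0.596, -0.124], [-0.154, -0.393, -0.907]]
force: [0.8, -0.1, -0.1]
grip_width: 0.0703
```

```bash
python3 lz.py r 158.75; python3 -c "
from h import *
plan(*lpose(12,158.75,-1,.3),2)"
```

```text
t 20.5 q [-11.6, 19.4, -38.0, 127.0, 57.9, 41.4, 48.4] p [0.515, 0.2132, 0.0536] F [0.8, -0.1, -0.1] w 0.0703
tip rel hub: x -1.1 y 0.0 h 16.1 jaw 158.6 deg tilt [-0.1  0. ]
plan N=2 v [-0.0, 0.0, 0.0024] w/pi [0.0001, 0.0, -0.0003] | dist 4.7mm rot 0.12deg
```

View pics/r_side.png

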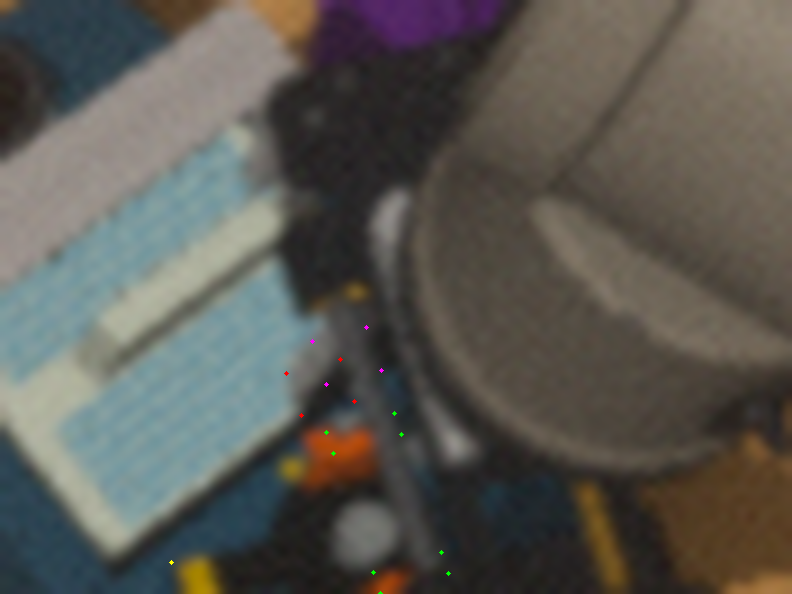

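View pics/r_top.png

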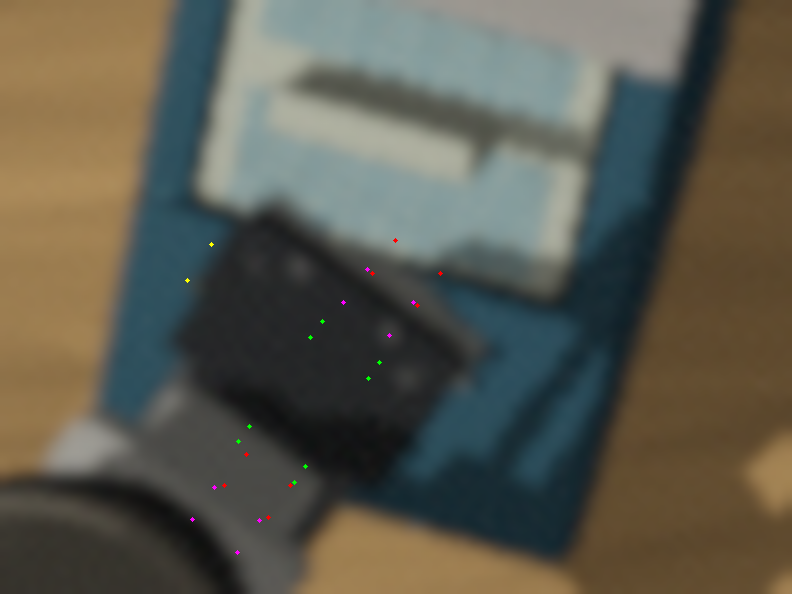

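Emit:
servo_tool:
  motion:
    - [[0, 0, 0.0022], [0, 0, 0], 0.3]
    - [[0, 0, 0.0016], [0, 0, 0], 0.1]
    - [[0, 0, 0], [0, 0, 0], -1]
    - [[0, 0, 0], [0, 0, 0], -1]
    - [[0, 0, 0], [0, 0, 0], -1]
    - [[0, 0, 0], [0, 0, 0], -1]
    - [[0, 0, 0], [0, 0, 0], -1]
  squeeze: 20

```text
time_s: 21.3
eef_pos: [0.5158, 0.2141, 0.0508]
tool_rot: [[-0.588, -0.701, 0.404], [-0.794, 0.596, -0.122], [-0.155, -0.392, -0.907]]
force: [0.4, 1.0, -3.8]
grip_width: 0.0352
```

```bash
python3 lz.py s 158.75; python3 -c "
from h import *
print(arm.state()['wrist_torque'])
plan(*lpose(12,90,-1,.3),9)"
```

```text
t 21.3 q [-11.7, 19.7, -37.9, 127.1, 58.5, 41.1, 47.9] p [0.5158, 0.2141, 0.0508] F [0.4, 1.0, -3.8] w 0.0352
tip rel hub: x -1.8 y 1.1 h 13.4 jaw 158.7 deg tilt [-0.1  0.1]
[0.33960999 0.49088323 0.04158307]
plan N=9 v [-0.0, -0.0001, 0.0002] w/pi [0.0001, 0.0, 0.0424] | dist 1.8mm rot 68.67deg
```

View pics/s_side.png

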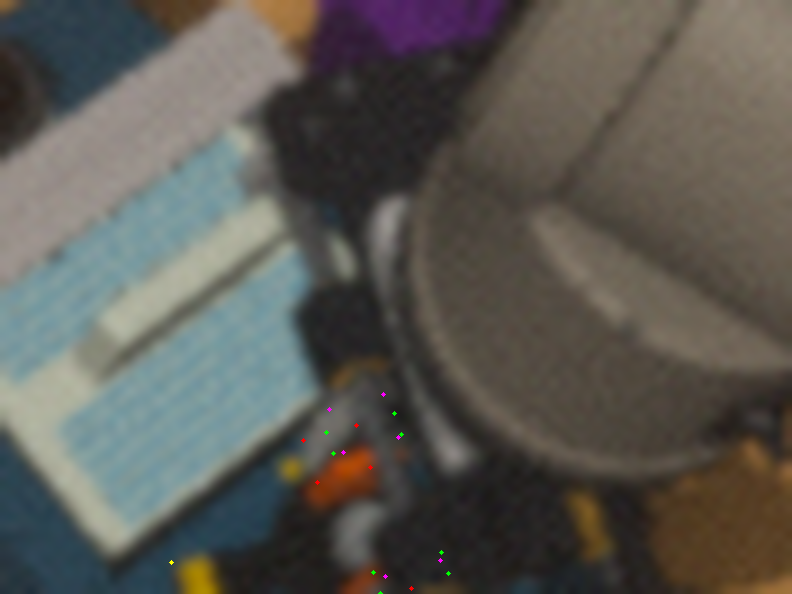

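Emit:
servo_tool:
  motion:
    - [[0, 0, 0], [0, 0, 0.02], -1]
    - [[0, 0, 0], [0, 0, 0.035], -1]
    - [[0, 0, 0], [0, 0, 0.035], -1]
    - [[0, 0, 0], [0, 0, 0.02], -1]

```text
time_s: 21.8
eef_pos: [0.5162, 0.2137, 0.0511]
tool_rot: [[-0.796, -0.451, 0.404], [-0.535, 0.836, -0.122], [-0.283, -0.313, -0.907]]
force: [-0.5, 0.4, -1.2]
grip_width: 0.0353
```

```bash
python3 -c "
from h import *
s=st();lwhere();print(s['wrist_torque'])
plan(*lpose(13,90,-1.2,.7),8)"
```

```text
t 21.8 q [-13.6, 19.3, -35.6, 127.2, 57.7, 40.4, 28.0] p [0.5162, 0.2137, 0.0511] F [-0.5, 0.4, -1.2] w 0.0353
tip rel hub: x -1.3 y 0.8 h 13.4 jaw 138.2 deg tilt [-0.   0.1]
[0.29212045 0.46068336 0.05265178]
plan N=8 v [-0.0, -0.0, 0.0001] w/pi [0.0001, 0.0, 0.0335] | dist 0.4mm rot 48.18deg
```

Emit:
servo_tool:
  motion:
    - [[0, 0, 0], [0, 0, 0.0335], -1]
    - [[0, 0, 0], [0, 0, 0.0335], -1]
    - [[0, 0, 0], [0, 0, 0.0335], -1]
    - [[0, 0, 0], [0, 0, 0.0335], -1]
    - [[0, 0, 0], [0, 0, 0.0335], -1]
    - [[0, 0, 0], [0, 0, 0.0335], -1]

```text
time_s: 22.4
eef_pos: [0.5164, 0.2125, 0.0513]
tool_rot: [[-0.905, 0.13, 0.404], [0.087, 0.988, -0.124], [-0.416, -0.077, -0.906]]
force: [-2.1, -0.2, -0.5]
grip_width: 0.0352
```

```bash
python3 -c "
from h import *
s=st();lwhere();print(s['wrist_torque'])
plan(*lpose(13,90,-1.2,.7),4)"; python3 lz.py t 102
```

```text
t 22.4 q [-17.2, 18.5, -31.3, 127.4, 56.3, 39.1, -8.7] p [0.5164, 0.2125, 0.0513] F [-2.1, -0.2, -0.5] w 0.0352
tip rel hub: x -0.7 y -0.3 h 13.4 jaw 100.5 deg tilt [0. 0.]
[ 0.08130899  0.58286069 -0.02973227]
plan N=4 v [0.0001, 0.0003, 0.0001] w/pi [0.0, 0.0, 0.0146] | dist 1.2mm rot 10.53deg
t 22.4 q [-17.2, 18.5, -31.3, 127.4, 56.3, 39.1, -8.7] p [0.5164, 0.2125, 0.0513] F [-2.1, -0.2, -0.5] w 0.0352
tip rel hub: x -0.7 y -0.3 h 13.4 jaw 100.5 deg tilt [0. 0.]
```

View pics/t_side.png

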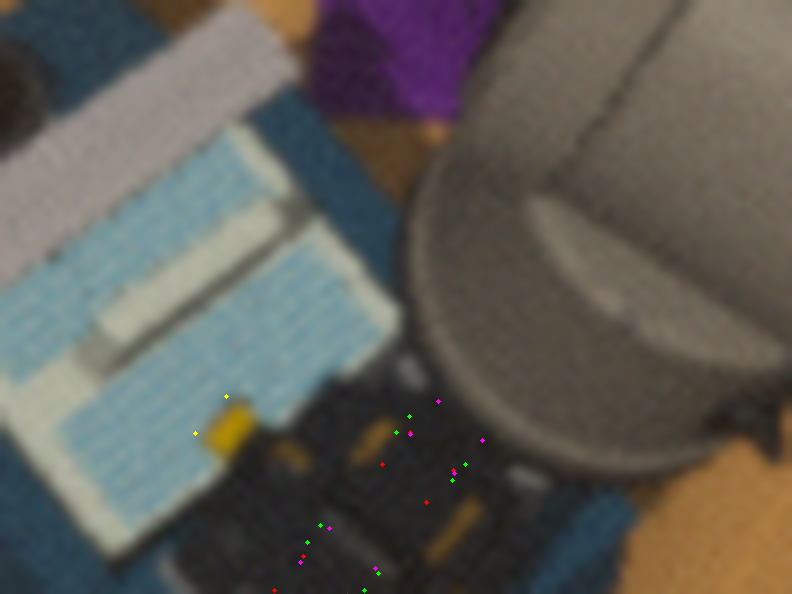

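Emit:
servo_tool:
  motion:
    - [[0, 0.0003, 0], [0, 0, 0.02], -1]
    - [[0, 0.0002, 0], [0, 0, 0.02], -1]
    - [[0, 0, 0], [0, 0, 0.014], -1]
    - [[0, 0, 0], [0, 0, 0.008], -1]

```text
time_s: 22.9
eef_pos: [0.5163, 0.2121, 0.0513]
tool_rot: [[-0.866, 0.295, 0.404], [0.267, 0.956, -0.126], [-0.423, -0.001, -0.906]]
force: [-0.9, -0.3, -0.6]
grip_width: 0.0354
```

```bash
python3 -c "
from h import *
s=st();lwhere();print(s['wrist_torque'])"
```

```text
t 22.9 q [-18.3, 18.3, -30.1, 127.4, 55.9, 38.9, -19.0] p [0.5163, 0.2121, 0.0513] F [-0.9, -0.3, -0.6] w 0.0354
tip rel hub: x -0.6 y -0.7 h 13.4 jaw 90.0 deg tilt [ 0.  -0.1]
[ 0.16700463  0.55566995 -0.03270812]
```

Emit:
servo_tool:
  motion:
    - [[0, 0, 0], [0, 0, 0.012], -1]
    - [[0, 0, 0], [0, 0, 0.01], -1]

```text
time_s: 23.1
eef_pos: [0.5164, 0.2121, 0.0514]
tool_rot: [[-0.845, 0.351, 0.405], [0.328, 0.936, -0.126], [-0.423, 0.027, -0.906]]
force: [-0.3, -0.6, 0.0]
grip_width: 0.0354
```

```bash
python3 -c "
from h import *
s=st();lwhere();t=s['wrist_torque'];print(t, np.array(s['tool_rot'])[:,2]@t)"
```

```text
t 23.1 q [-18.7, 18.2, -29.7, 127.4, 55.8, 38.7, -22.7] p [0.5164, 0.2121, 0.0514] F [-0.3, -0.6, 0.0] w 0.0354
tip rel hub: x -0.6 y -0.7 h 13.4 jaw 86.2 deg tilt [ 0.1 -0.1]
[-0.28244222  0.21141606  0.63669405] -0.717596901444827
```

Emit:
servo_tool:
  motion:
    - [[0, 0, 0], [0, 0, -0.012], -1]
    - [[0, 0, 0], [0, 0, 0], -1]

```text
time_s: 23.3
eef_pos: [0.5165, 0.2121, 0.0514]
tool_rot: [[-0.858, 0.316, 0.405], [0.29, 0.949, -0.126], [-0.424, 0.009, -0.906]]
force: [-0.7, 0.1, -0.8]
grip_width: 0.0352
```

```bash
python3 -c "
from h import *
s=st();lwhere();t=s['wrist_torque'];print(t, np.array(s['tool_rot'])[:,2]@t)"
```

```text
t 23.3 q [-18.5, 18.3, -29.9, 127.4, 55.9, 38.8, -20.4] p [0.5165, 0.2121, 0.0514] F [-0.7, 0.1, -0.8] w 0.0352
tip rel hub: x -0.4 y -0.7 h 13.4 jaw 88.5 deg tilt [ 0.1 -0.1]
[0.07650187 0.57382085 0.11886654] -0.1489482587019195
```

Emit:
servo_tool:
  motion:
    - [[0, 0, 0], [0, 0, 0], 0.6]
    - [[0, 0, 0], [0, 0, 0], 0.6]
    - [[0, 0, 0], [0, 0, 0], 0.6]
    - [[0, 0, 0], [0, 0, 0], 0.6]
    - [[0, 0, 0], [0, 0, 0], 0.6]

```text
time_s: 23.8
eef_pos: [0.5169, 0.2121, 0.0516]
tool_rot: [[-0.857, 0.318, 0.405], [0.292, 0.948, -0.126], [-0.424, 0.01, -0.906]]
force: [0.5, -0.4, 0.0]
grip_width: 0.0719
```

Emit:
servo_tool:
  motion:
    - [[0, 0, -0.01], [0, 0, 0], 0.6]
    - [[0, 0, -0.03], [0, 0, 0], 0.6]
    - [[0, 0, -0.04], [0, 0, 0], 0.6]
    - [[0, 0, -0.04], [0, 0, 0], 0.6]
    - [[0, 0, -0.04], [0, 0, 0], 0.6]
    - [[0, 0, -0.03], [0, 0, 0], 0.6]
    - [[0, 0, 0], [0, 0, 0], 0.6]

```text
time_s: 24.5
eef_pos: [0.4332, 0.2388, 0.2326]
tool_rot: [[-0.86, 0.314, 0.402], [0.289, 0.949, -0.123], [-0.42, 0.01, -0.907]]
force: [-0.8, -0.1, -1.0]
grip_width: 0.0751
```

```bash
python3 lz.py u 90
```

```text
t 24.5 q [-15.9, -2.5, -38.0, 121.5, 27.1, 55.1, 2.9] p [0.4332, 0.2388, 0.2326] F [-0.8, -0.1, -1.0] w 0.0751
tip rel hub: x -3.1 y 0.4 h 214.6 jaw 88.6 deg tilt [-0.1  0. ]
```

View pics/u_side.png

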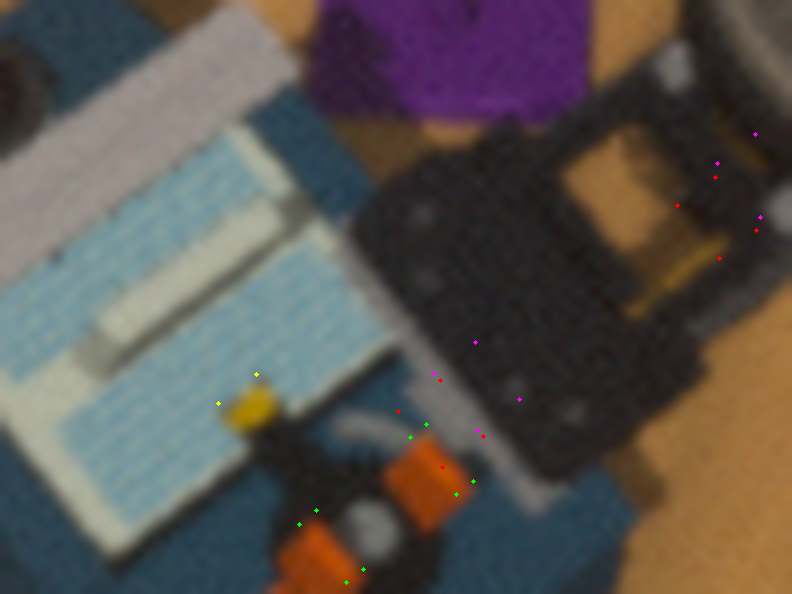

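View pics/u_top.png

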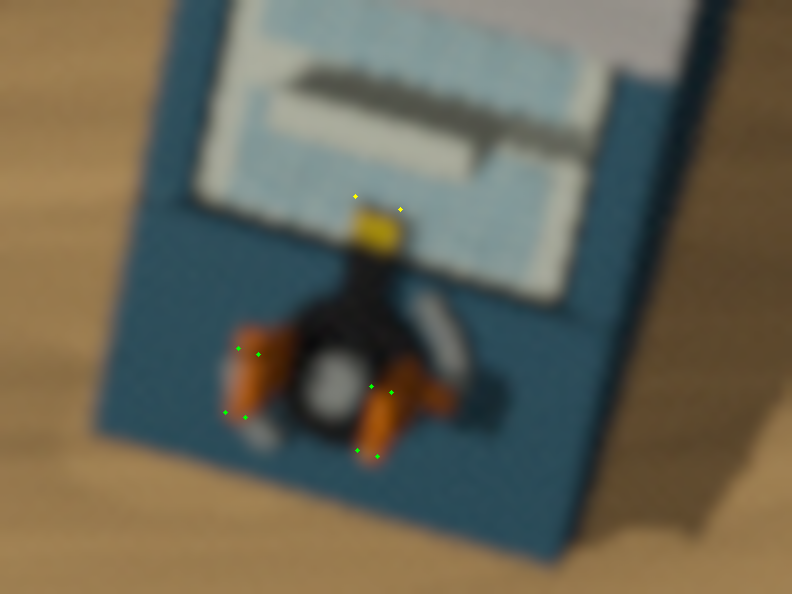

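```bash
python3 - <<'E'
from h import *
S,T=cam('side'),cam('top');Rb=bayR(YAW)
def blob(c,lo,hi,box):
    h=cv2.cvtColor(c['pixels'],cv2.COLOR_RGB2HSV);m=cv2.inRange(h,lo,hi);k=np.zeros_like(m);k[box[1]:box[3],box[0]:box[2]]=255;m&=k
    n,l,st_,ce=cv2.connectedComponentsWithStats(m);return [(st_[i,4],ce[i].round(1).tolist()) for i in range(1,n) if st_[i,4]>3]
y=((20,150,90),(32,255,255));o=((3,150,90),(17,255,255))
print('yel',blob(S,*y,(195,225,265,295)),blob(T,*y,(140,165,228,231)))
print('or',blob(S,*o,(195,225,265,295)),blob(T,*o,(140,165,228,231)))
s=blob(S,*y,(195,225,265,295))[0][1];t=blob(T,*y,(140,165,228,231))[0][1]
X=Rb.T@(tri([S,T],[s,t])-BAY)*1e3;print('yellow in bay',X.round(1),'angle vs hub',np.degrees(np.arctan2(X[1],X[0]+83.3)))
E
python3 - <<'E'
import cv2,numpy as np
a=cv2.imread('pics/sideu.png')[228:292,200:275];cv2.imwrite('pics/u2.png',cv2.resize(a,None,fx=10,fy=9,interpolation=cv2.INTER_LANCZOS4))
E
```

```text
yel [(np.int32(15), [222.7, 240.2])] [(np.int32(14), [181.5, 190.5])]
or [(np.int32(59), [242.1, 248.1]), (np.int32(77), [229.1, 258.4]), (np.int32(710), [250.6, 283.1]), (np.int32(304), [203.1, 286.3])] [(np.int32(26), [167.7, 205.8]), (np.int32(26), [181.5, 211.2])]
yellow in bay [-38.   -0.9  13.8] angle vs hub -1.1754793467828588
```

View pics/u2.png

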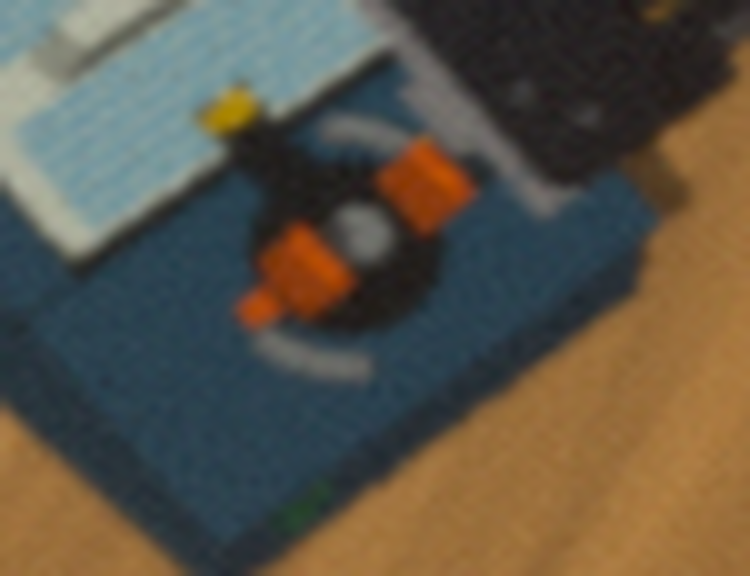

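```bash
python3 - <<'E'
import cv2,numpy as np
a=cv2.imread('pics/side0.png').astype(int);b=cv2.imread('pics/sideu.png').astype(int)
d=np.abs(a-b).max(2);m=(cv2.blur(d.astype(np.uint8),(3,3))>40).astype(np.uint8)
o=cv2.imread('pics/sideu.png');o[m>0]=(0,0,255);cv2.imwrite('pics/diff.png',np.hstack([o[:,:],]))
E
cp pics/topu.png pics/fin_top.png
```

```text
(no output)
```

View pics/diff.png

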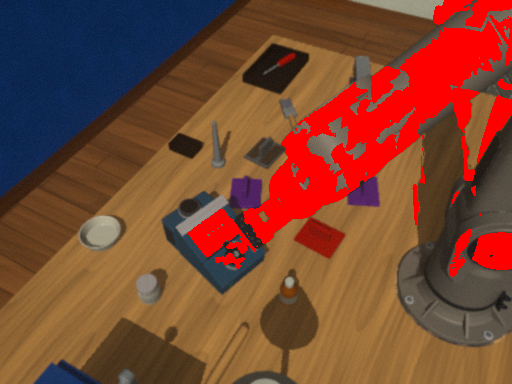

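View pics/fin_top.png

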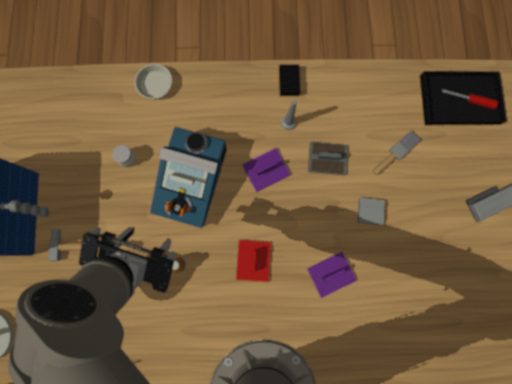

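Emit:
servo_tool:
  motion:
    - [[0, 0, 0], [0, 0, 0], 0.6]
    - [[0, 0, 0], [0, 0, 0], 0.6]

```text
time_s: 24.8
eef_pos: [0.4332, 0.2358, 0.2275]
tool_rot: [[-0.862, 0.316, 0.397], [0.289, 0.949, -0.127], [-0.417, 0.005, -0.909]]
force: [-0.5, -0.6, 0.8]
grip_width: 0.0752
```

```bash
python3 -c "
from h import *
st();print(arm.hand_in())"
```

```text
t 24.8 q [-15.9, -2.1, -37.9, 121.8, 27.3, 54.9, 2.8] p [0.4332, 0.2358, 0.2275] F [-0.5, -0.6, 0.8] w 0.0752
the job is handed in; nothing more can be done
None
```

The clean cassette is in the bay with its upper edge under the lip, lying flat. The latch is turned clockwise to its stop, with its bar over the cassette. I handed the job in at 24.8 s of the 54 s allowed, with the gripper clear of everything.

**Checks that agreed:**
- **Cassette:** the last pictures show it flush with the casing.
- **Latch angle:** the yellow end of the bar measured within about 1.2° of straight up the slope. I felt the stop as a turning moment of about 0.7 N m.
- **Tabs:** they read 35 mm across while squeezed. After release, both look sprung out at their rest positions in the pictures.
- **Other things:** nothing else shows as moved in the side view. The arm hides part of that view, and part of the hammer in the top view.

**Things that went wrong or disagreed:**
- **Fingertips:** in the pictures they sit about 30 mm short of the reported tool point. My first grasp therefore caught only the top of the handle and slipped off. It shifted the cassette about 2 mm on the bench; I gripped it again lower and corrected for the offset from then on.
- **Cameras:** the two views differed by about 5 mm sideways. Fitting the bay height from the pictures gave 80–86 mm instead of 92 mm. Touching the bay floor confirmed 92 mm to within about 1 mm.
- **Contact force:** the highest I saw was about 35 N, through the held cassette against the bay floor.

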